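# Put the throat mirrors under the lamp

### The job

Take every throat mirror off the drying stand and hang it by its ring on a peg inside the lamp cabinet, one to a peg, passing in through the opening in the roof without anything touching the opening's white frame. Only when all mirrors hang inside, set the safety plug flat into its socket on the control box, and after that throw the toggle lever fully over to switch the lamp on. Leave the two amber jars where they stand.

Things in the scene. Friction and masses are not known exactly. Their poses are not given: they have to be found in the camera images.
- mirror0: steel throat mirror, 70 g, all alike (None if absent), hanging on the stand at the start. Origin: centre of its round mirror (44 mm wide, 5 mm thick, square to local y), lowest point 22 mm below; z up. Above it a stem, the hanging ring (centre 48 mm above the origin) and at the top an upright grip 12 mm (local x) by 14 mm (local y), 67 to 105 mm above the origin
- mirror1: steel throat mirror, 70 g, all alike (None if absent), hanging on the stand at the start. Origin: centre of its round mirror (44 mm wide, 5 mm thick, square to local y), lowest point 22 mm below; z up. Above it a stem, the hanging ring (centre 48 mm above the origin) and at the top an upright grip 12 mm (local x) by 14 mm (local y), 67 to 105 mm above the origin
- mirror2: steel throat mirror, 70 g, all alike (None if absent), hanging on the stand at the start. Origin: centre of its round mirror (44 mm wide, 5 mm thick, square to local y), lowest point 22 mm below; z up. Above it a stem, the hanging ring (centre 48 mm above the origin) and at the top an upright grip 12 mm (local x) by 14 mm (local y), 67 to 105 mm above the origin
- mirror3: steel throat mirror, 70 g, all alike (None if absent), hanging on the stand at the start. Origin: centre of its round mirror (44 mm wide, 5 mm thick, square to local y), lowest point 22 mm below; z up. Above it a stem, the hanging ring (centre 48 mm above the origin) and at the top an upright grip 12 mm (local x) by 14 mm (local y), 67 to 105 mm above the origin
- ring0 (a point): centre of the mirror's hanging ring, same axes as its mirror: 6 mm wire bent to an octagon in the local x-z plane, 27 mm hole across flats, 42 mm over all; 48 mm above the mirror's origin. The grip reaches from 19 to 57 mm above this point, the mirror down to 70 mm below it. None if absent
- ring1 (a point): centre of the mirror's hanging ring, same axes as its mirror: 6 mm wire bent to an octagon in the local x-z plane, 27 mm hole across flats, 42 mm over all; 48 mm above the mirror's origin. The grip reaches from 19 to 57 mm above this point, the mirror down to 70 mm below it. None if absent
- ring2 (a point): centre of the mirror's hanging ring, same axes as its mirror: 6 mm wire bent to an octagon in the local x-z plane, 27 mm hole across flats, 42 mm over all; 48 mm above the mirror's origin. The grip reaches from 19 to 57 mm above this point, the mirror down to 70 mm below it. None if absent
- ring3 (a point): centre of the mirror's hanging ring, same axes as its mirror: 6 mm wire bent to an octagon in the local x-z plane, 27 mm hole across flats, 42 mm over all; 48 mm above the mirror's origin. The grip reaches from 19 to 57 mm above this point, the mirror down to 70 mm below it. None if absent
- hook0 (a point): where the centre of a ring hanging on this cabinet peg rests: 11.5 mm BELOW the axis of the peg, a 6 mm rod that points to the cabinet's local -y. Its end, 23 mm out in local -y from this point, is bent up to 11 mm above the axis. A ring held 15 mm above this point threads the peg moving from 36 mm out in -y to here, then is lowered; hung, it may lie 13 mm either way along the peg
- hook1 (a point): where the centre of a ring hanging on this cabinet peg rests: 11.5 mm BELOW the axis of the peg, a 6 mm rod that points to the cabinet's local -y. Its end, 23 mm out in local -y from this point, is bent up to 11 mm above the axis. A ring held 15 mm above this point threads the peg moving from 36 mm out in -y to here, then is lowered; hung, it may lie 13 mm either way along the peg
- hook2 (a point): where the centre of a ring hanging on this cabinet peg rests: 11.5 mm BELOW the axis of the peg, a 6 mm rod that points to the cabinet's local -y. Its end, 23 mm out in local -y from this point, is bent up to 11 mm above the axis. A ring held 15 mm above this point threads the peg moving from 36 mm out in -y to here, then is lowered; hung, it may lie 13 mm either way along the peg
- hook3 (a point): where the centre of a ring hanging on this cabinet peg rests: 11.5 mm BELOW the axis of the peg, a 6 mm rod that points to the cabinet's local -y. Its end, 23 mm out in local -y from this point, is bent up to 11 mm above the axis. A ring held 15 mm above this point threads the peg moving from 36 mm out in -y to here, then is lowered; hung, it may lie 13 mm either way along the peg
- cabinet: lamp cabinet, fixed: low white case with glass sides, 380 mm (local x) by 170 mm (local y) by 150 mm high; origin under its centre, on the table. Loaded through the long opening in its roof. Four pegs inside, in a row along local x, 72 mm apart, on a rail (10 mm thick, centred 23 mm beyond the hook points in local +y, top 3 mm above the pegs' axis)
- frame: white roof frame round the cabinet's opening, 8 mm thick, top 150 mm above the table; same origin and axes as the cabinet. The opening, centred on the origin, is 350 mm (local x) by 96 mm (local y). The hook points lie 18 mm from its middle line towards local +y, 88 mm above the table
- stand: drying stand, fixed: white base 360 by 110 by 10 mm, a rail on two posts with four pegs like the cabinet's, 72 mm apart along local x, pointing to local -y, ends bent up. Origin under the base's centre. Hanging rings are centred 95 mm above the table, 14 to 22 mm to local +y. A mirror comes off by lifting it 15 mm and drawing it 40 mm to local -y
- console: control box of the lamp, fixed: grey, 170 mm (local x) by 90 mm by 30 mm high, origin under its centre. On top the plug socket (towards local +x) and the lamp switch (towards local -x)
- socket (a point): centre of the floor of the round plug socket on the box's top face, 30 mm above the table: a dark ring 6 mm high, 46 mm inside, with 6 mm wall
- plug: black safety plug, loose, 80 g: round disc 40 mm wide and 12 mm thick, with an upright grip bar on top 34 mm (local x) by 14 mm (local y), from 12 to 38 mm above the origin. Origin: centre of its underside. Stands on the table at the start
- lamp_switch (a joint): toggle lever of the lamp, rad: 0 off (leaning to the box's local -x), 1.0 on (leaning to local +x); it stays where it is left and moves under about 1.5 N at the tip
- lamp_switch_tip (a point): centre of the black ball (26 mm) at the end of the toggle lever, 50 mm from its axle; the axle lies 52 mm above the table, along the box's local y, 43 mm from its origin towards local -x
- jar0: amber glass jar, 52 mm wide, 90 mm high; bystander, origin under its centre
- jar1: amber glass jar, 44 mm wide, 75 mm high; bystander, origin under its centre
Not all that is in view belongs to the job. What is shaped like the mirror2 but turquoise is not meant.

How it is judged:
On the way, in this order (a step that is already met when the one before it is completed fails the run):
1. all the mirrors hang inside the cabinet, one to a peg, let go ((distance between ring0 and hook0 below 0.018 m or distance between ring0 and hook1 below 0.018 m or distance between ring0 and hook2 below 0.018 m or distance between ring0 and hook3 below 0.018 m) and angle between each of mirror0, mirror1, mirror2, mirror3's own z axis and vertical below 0.35 rad and contact force between each of mirror0, mirror1, mirror2, mirror3 and the fingers below 0.05 N and linear speed of each of mirror0, mirror1, mirror2, mirror3 below 0.05 m/s and (distance between ring1 and hook0 below 0.018 m or distance between ring1 and hook1 below 0.018 m or distance between ring1 and hook2 below 0.018 m or distance between ring1 and hook3 below 0.018 m) and (distance between ring2 and hook0 below 0.018 m or distance between ring2 and hook1 below 0.018 m or distance between ring2 and hook2 below 0.018 m or distance between ring2 and hook3 below 0.018 m) and (distance between ring3 and hook0 below 0.018 m or distance between ring3 and hook1 below 0.018 m or distance between ring3 and hook2 below 0.018 m or distance between ring3 and hook3 below 0.018 m) and distance between ring0 and ring1 above 0.04 m and distance between each of ring0, ring1 and ring2 above 0.04 m and distance between each of ring0, ring1, ring2 and ring3 above 0.04 m), for 0.2 s.
2. the safety plug sits flat in its socket (horizontal distance between plug and socket below 0.007 m and z of plug in the frame of socket between -0.004 and 0.004 m and angle between plug's own z axis and vertical below 0.1 rad), for 0.2 s.
3. the lamp switch is thrown over (value of joint lamp_switch above 0.85 rad), for 0.2 s.
At the end, for the whole second after the job is handed in: every mirror present hangs still on its own peg in the cabinet (ring centre within 18 mm of a hook point, upright within 0.35 rad, mirrors over 40 mm apart); the plug lies flat in its socket (within 7 mm of its centre, within 4 mm of its floor); the lamp switch is past 0.85 rad (all of step 1 and all of step 2 and value of joint lamp_switch above 0.85 rad and linear speed of plug below 0.02 m/s); the robot touches nothing.
It fails at once if something touches the frame of the cabinet's opening (over 1 N) (contact force between frame and anything else above 1 N).
It fails at once if a bystander jar is shifted by over 30 mm (distance of jar0 from where it was at the start of the episode above 0.03 m).
It fails at once if a bystander jar is shifted by over 30 mm (distance of jar1 from where it was at the start of the episode above 0.03 m).
Of mirror0, mirror1, mirror2, mirror3 only 3 to 4 are there at a start; the rules pass over those that are not, and their reading is None.
At some moment in a run one of plug may be knocked a few centimetres aside while the robot is not near it.
It also fails if it takes over 208 s, if anything falls off the work surface, if the arm or the gripper's body presses on something with over 40 N, if the wrist force passes 120 N, or if a joint passes its speed limit or range.

### The arm

A 6-joint arm with a two-finger parallel gripper is mounted at the origin on the work surface. World frame = base frame: x ahead of the robot, y to its left, z up, the work surface at z = 0. Lengths are in m, angles in rad, forces in N, time in s.
With the tool pointing down it reaches from about 0.375 to 0.75 m from the base axis. Payload 9 kg.
Tool frame: the origin (TCP) lies at the very end of the fingers, on their centre line; the grasp point (between the pads) lies 19 mm behind it; z points along the fingers, y is the line along which they close (so a half turn about z gives the same grasp; the last joint's range is limited). The gripper opens to 85 mm and grips with 20 to 120 N. Pads are 22 mm wide; open, the fingers measure 114 mm over their backs; the gripper's body (76 mm by 85 mm) begins 54 mm behind the grasp point. The pads swing forward as they close: fully open they stand 13 mm farther back than shut.
Start: joints at [0.989, 0.104, 0.097, 1.564, 0, 1.353], TCP at [0.214, 0.561, 0.211] pointing down, gripper open.
Joint ranges: [-2.99, 2.99], [-0.84, 1.86], [-1.1, 1.16], [-1.84, 2.11], [-1.51, 1.56], [-3.14, 3.14]. Speed limits (rad/s): [2.22, 2.22, 2.57, 3.14, 3.14, 3.14].

### API

Orientations are given as a unit quaternion [x, y, z, w].
In Python, from bench import bot gives the robot as it stands.
- The arm moves only by the tool jog_arm, never from a script. Its argument "series" is a list that holds one entry, the list of rows, each a list of 5 numbers: the closure, from 0 (fully open) to 1 (shut), then the shift along the world's x, y, z in mm, then the turn about the world's z in degrees. In form: [[[hand, tx, ty, tz, roll], ...]]. A call has 1 to 12 rows; each row is the pose to reach, as a shift and turn from the pose commanded when the call began; what a row does not reach only later rows make up. A row lasts 1/10 s, in which the tool goes at most 50 mm and 8.59 degrees, less where a joint would pass 70% of its speed; a pose out of reach is approached as far as the arm can. A call with a gripper value outside its range is refused whole. The fingers move at their own pace and stop on an object; "force" is the grip in N (left out, the last holds). Time passes only in rows, so rows that repeat a pose let the fingers close. It gives the time, the measured TCP pose, the force, the opening and the grip force at its end, in the units of the state.
- bot.observe(): the state, without advancing time (a new reading comes with each control period).
- bot.read_camera(name): name is "side" or "top"; returns a dict with "image" (420x560x3 uint8, blue, green, red), "mtx" (3x3 intrinsics, pixels), "cam_to_world" (4x4, takes a point from camera to world coordinates). Camera axes: x right, y down, z forward; pixel columns grow to the right and rows downward; lengths in m; the calibration is good to about 2 mm. A picture is of the moment at which its call begins. There is no depth.
- bot.sign_off(): hands the job in; it is judged then, once.
The state is a dict: "time_s": time; "joint_pos": joint angles; "dq": joint speeds; "effort": joint torques, N m; "eef_pos": TCP position; "eef_rot": TCP orientation; "force": force on the tool from outside, world axes, zero at the start; "wrist_torque": the same for the moment, N m; "finger_gap": finger opening in m; "grasp_force": force on a finger pad.
Only numpy, scipy, OpenCV 4.12 (cv2) and the standard library are available. Lean on these libraries where they do the work, as an engineer would, in place of code of your own. Each camera call takes 0.05 s, during which the arm holds its last target. There are 200 camera calls.

## Working session

There is one attempt and no reset: what is moved stays moved. The work goes in short steps, Python scripts to look and compute and a tool call to move; the robot and the scene stay as the last step left them, time stands still between calls to the robot, and variables do not carry over. Pictures are saved under pics/ and viewed, at most 14 in all, crops included, and the job is handed in when it is done.

Besides the shell and the picture viewer there is one more tool, called after "Emit:" by a JSON object that holds its "api" and its "payload". jog_arm: Moves the arm, as the interface text tells. Its arguments: {"type":"object","properties":{"series":{"type":"array"},"force":{"type":"number"}},"required":["series"]}

```bash
ls; mkdir -p pics; python3 - <<'E'
from bench import bot
import cv2
s=bot.observe(); print(s)
for n in("side","top"):
    r=bot.read_camera(n); cv2.imwrite(f"pics/{n}0.png",r["image"]); print(n,r["mtx"].round(1).tolist(),r["cam_to_world"].round(3).tolist())
E
```

```text
pics
{'time_s': 0.0, 'joint_pos': array([ 9.89344101e-01,  1.04696233e-01,  9.64290181e-02,  1.56389234e+00,
       -2.15011815e-05,  1.35308281e+00]), 'dq': array([ 7.78932356e-04, -3.21023918e-05,  4.57265375e-04, -1.30790442e-03,
       -3.02744713e-04, -4.20521647e-04]), 'effort': array([ 9.06077526e-05, -5.56922650e+01,  5.03656876e+01,  1.64513447e-02,
       -3.46270390e-04,  5.81433483e-05]), 'eef_pos': array([0.21325746, 0.56042184, 0.20980199]), 'eef_rot': array([ 1.80868365e-01,  9.83507077e-01, -6.32099671e-04, -2.55266805e-04]), 'force': array([-0.33706394, -0.94945084,  0.33996851]), 'wrist_torque': array([0.04357235, 0.00355248, 0.00374619]), 'grasp_force': 0.0, 'finger_gap': 0.08523953258648484}
side [[444.3, 0.0, 277.2], [0.0, 444.3, 205.3], [0.0, 0.0, 1.0]] [[0.908, -0.296, 0.297, 0.158], [-0.419, -0.64, 0.644, -0.776], [-0.0, -0.709, -0.705, 0.916], [0.0, 0.0, 0.0, 1.0]]
top [[463.4, 0.0, 280.4], [0.0, 463.4, 211.4], [0.0, 0.0, 1.0]] [[-0.001, -0.988, 0.153, 0.333], [-1.0, -0.001, -0.01, -0.008], [0.01, -0.153, -0.988, 1.24], [0.0, 0.0, 0.0, 1.0]]
```

View pics/side0.png

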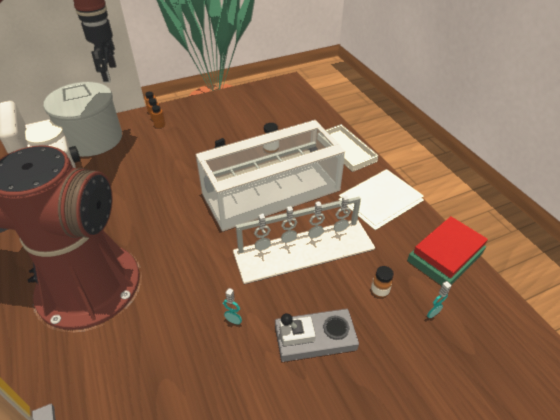

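View pics/top0.png

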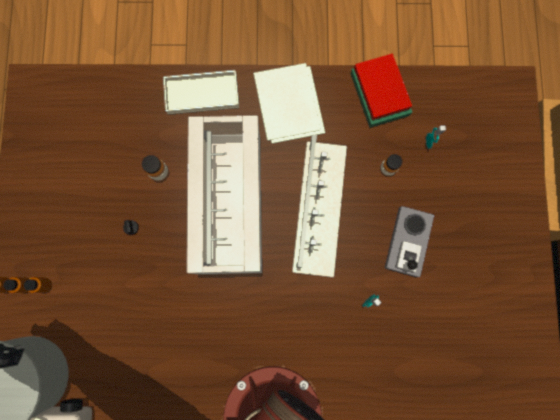

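Side view: the arm is at the left and four steel mirrors hang on the stand at about (262,240), (290,233), (317,227) and (343,220). Turquoise look-alikes are at (232,308) and (438,300). In the top view the cabinet is at (223,195), the stand at (318,210), the console at (410,242) and the plug at (131,227). The jars are at (154,167) and (392,165).

The steel mirrors on the stand pegs are the ones meant, because the turquoise pieces stand loose on the table. I'll confirm that in enlarged crops.

```bash
python3 - <<'E'
import cv2
a=cv2.imread("pics/top0.png")[105:285,180:440]; cv2.imwrite("pics/topc.png",cv2.resize(a,None,fx=3,fy=3,interpolation=cv2.INTER_CUBIC))
a=cv2.imread("pics/side0.png")[115:285,190:390]; cv2.imwrite("pics/sidec.png",cv2.resize(a,None,fx=3.5,fy=3.5,interpolation=cv2.INTER_CUBIC))
E
```

```text
(no output)
```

View pics/topc.png

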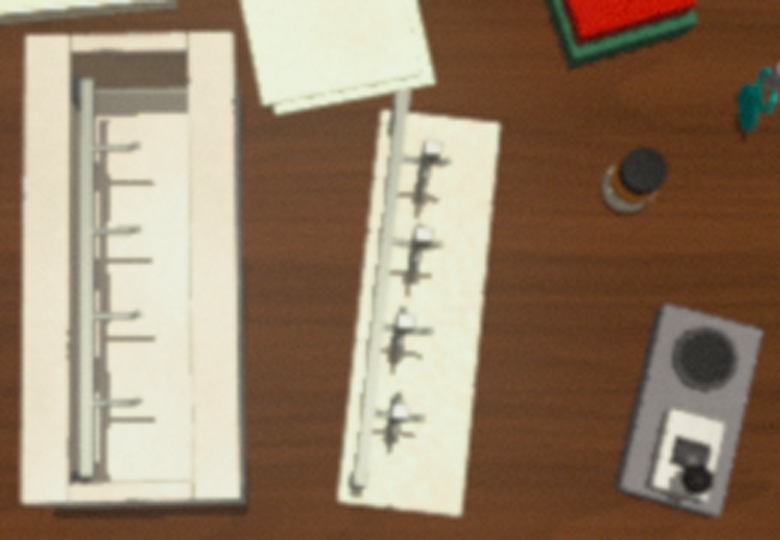

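View pics/sidec.png

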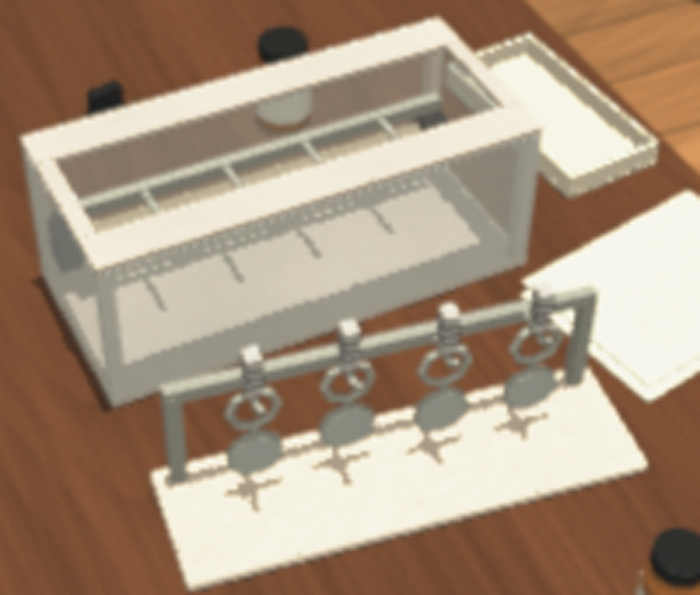

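Both crops show four steel mirrors on the stand pegs. Their white grips are at crop px (432,147), (420,233), (405,318) and (400,402) in the top view. The four cabinet pegs are empty, and all pegs point to world -y. Next I'll measure.

```bash
cat > h.py <<'E'
from bench import bot
import cv2, numpy as np
def cam(n):
    r=bot.read_camera(n); return r["image"],np.array(r["mtx"]),np.array(r["cam_to_world"])
def ray(c,p):
    _,K,T=c; d=T[:3,:3]@np.linalg.solve(K,[p[0],p[1],1.]); return T[:3,3],d
def plane(c,p,z):
    o,d=ray(c,p); return o+d*(z-o[2])/d[2]
def tri(c1,p1,c2,p2):
    o1,d1=ray(c1,p1);o2,d2=ray(c2,p2)
    s=np.linalg.lstsq(np.c_[d1,-d2],o2-o1,rcond=None)[0]
    a,b=o1+d1*s[0],o2+d2*s[1]; return (a+b)/2,np.linalg.norm(a-b)
def blobs(mask,amin,roi):
    x0,y0,x1,y1=roi; m=np.zeros_like(mask); m[y0:y1,x0:x1]=mask[y0:y1,x0:x1]
    n,l,s,c=cv2.connectedComponentsWithStats(m)
    return [(c[i].round(1),s[i].tolist(),l==i) for i in range(1,n) if s[i,4]>=amin]
E
python3 - <<'E'
from h import *
t=cam("top"); s=cam("side")
for nm,im,pts in(("top",t[0],[(324,154),(320,183),(315,211),(313,239),(335,200),(250,200)]),("side",s[0],[(262,217),(290,209),(318,204),(344,199),(300,255)])):
    print(nm,[im[y,x].tolist() for x,y in pts])
for nm,c,roi in(("top",t,(300,145,340,255)),("side",s,(250,190,352,250))):
    im=c[0].astype(int); m=((im.min(2)>195)&(im.max(2)-im.min(2)<14)).astype(np.uint8)
    for b in blobs(m,3,roi): print(nm,b[0],b[1])
# white frames / base rectangles
im=t[0].astype(int)
g=(im.min(2)>130).astype(np.uint8)
for roi in((180,110,266,280),(290,138,350,282)):
    bs=max(blobs(g,500,roi),key=lambda b:b[1][4]); cs,_=cv2.findContours(bs[2].astype(np.uint8),0,2)
    r=cv2.minAreaRect(max(cs,key=cv2.contourArea)); print(r)
    for z in(.15,.01): print(z,[plane(t,p,z)[:2].round(3).tolist() for p in cv2.boxPoints(r)])
E
```

```text
top [[219, 231, 232], [224, 233, 232], [222, 233, 233], [173, 188, 188], [210, 233, 235], [210, 231, 236]]
side [[210, 223, 228], [216, 228, 233], [219, 231, 235], [171, 187, 193], [228, 243, 246]]
top [323.8 153.8] [323, 153, 3, 2, 4]
top [320.3 182.6] [319, 182, 4, 2, 7]
top [314.7 211.6] [313, 210, 5, 4, 14]
top [312.9 241.5] [311, 240, 5, 4, 13]
side [348.3 193.6] [343, 190, 9, 8, 41]
((223.5, 194.0), (156.0, 73.0), 90.0)
0.15 [[0.739, 0.21], [0.74, 0.031], [0.359, 0.028], [0.359, 0.198]]
0.01 [[0.791, 0.238], [0.792, 0.036], [0.363, 0.033], [0.363, 0.225]]
((320.07928466796875, 206.78659057617188), (41.41182327270508, 135.60992431640625), 6.340191841125488)
0.15 [[0.36, -0.046], [0.686, -0.084], [0.675, -0.185], [0.349, -0.142]]
0.01 [[0.363, -0.051], [0.731, -0.094], [0.719, -0.208], [0.351, -0.16]]
```

```bash
python3 - <<'E'
from h import *
t=cam("top"); s=cam("side")
def quad(c,thr,roi):
    im=c[0].astype(int); b=max(blobs((im.min(2)>thr).astype(np.uint8),300,roi),key=lambda b:b[1][4])
    h=cv2.convexHull(np.argwhere(b[2])[:,::-1].astype(np.int32))
    return cv2.approxPolyN(h,4,-1.,True).reshape(-1,2) if hasattr(cv2,'approxPolyN') else h
for nm,roi,z in(("cab",(180,110,266,280),.15),("stand",(290,138,350,282),.01)):
    q=quad(t,130,roi); P=np.array([plane(t,p,z) for p in q]); print(nm,q.tolist(),P[:,:2].round(4).tolist(),"c",P.mean(0).round(4),"sides",[np.linalg.norm(P[i]-P[i-1]).round(3) for i in range(4)])
    e=[P[i]-P[i-1] for i in range(4)]; print([np.degrees(np.arctan2(v[1],v[0])).round(1) for v in e])
# console: grey, plane .03
im=t[0].astype(int); sat=im.max(2)-im.min(2)
m=((sat<25)&(im.max(2)>60)).astype(np.uint8)
b=max(blobs(m,300,(380,200,440,285)),key=lambda b:b[1][4]);
cs,_=cv2.findContours(b[2].astype(np.uint8),0,2); r=cv2.minAreaRect(max(cs,key=cv2.contourArea)); print("console",r,[plane(t,p,.03)[:2].round(3).tolist() for p in cv2.boxPoints(r)],plane(t,r[0],.03).round(4))
for y in range(190,240): pass
# side grips
im=s[0].astype(int); m=((im.min(2)>165)).astype(np.uint8)
for b in blobs(m,4,(250,195,352,232)): print("side",b[0],b[1])
c=cv2.resize(s[0][185:250,250:360],None,fx=7,fy=7,interpolation=cv2.INTER_NEAREST); cv2.imwrite("pics/sg.png",c)
c=cv2.resize(t[0][145:250,300:340],None,fx=5.6,fy=5.6,interpolation=cv2.INTER_NEAREST); cv2.imwrite("pics/tg.png",c)
E
```

```text
Traceback (most recent call last):
cv2.error: OpenCV(4.12.0) :-1: error: (-5:Bad argument) in function 'approxPolyN'
> Overload resolution failed:
>  - Argument 'epsilon_percentage' must be float, not bool
>  - Argument 'epsilon_percentage' must be float, not bool
```

```bash
python3 - <<'E'
from h import *
t=cam("top"); s=cam("side")
def quad(c,thr,roi):
    im=c[0].astype(int); b=max(blobs((im.min(2)>thr).astype(np.uint8),300,roi),key=lambda b:b[1][4])
    return cv2.approxPolyN(cv2.convexHull(np.argwhere(b[2])[:,::-1].astype(np.int32)),4).reshape(-1,2)
for nm,roi,z in(("cab",(180,110,266,280),.15),("stand",(290,138,350,282),.01)):
    q=quad(t,130,roi); P=np.array([plane(t,p,z) for p in q]); print(nm,q.tolist(),P[:,:2].round(4).tolist(),"c",P.mean(0).round(4),"sides",[np.linalg.norm(P[i]-P[i-1]).round(3) for i in range(4)])
    e=[P[i]-P[i-1] for i in range(4)]; print([np.degrees(np.arctan2(v[1],v[0])).round(1) for v in e])
im=t[0].astype(int); sat=im.max(2)-im.min(2)
m=((sat<25)&(im.max(2)>60)).astype(np.uint8)
b=max(blobs(m,300,(380,200,440,285)),key=lambda b:b[1][4]);
cs,_=cv2.findContours(b[2].astype(np.uint8),0,2); r=cv2.minAreaRect(max(cs,key=cv2.contourArea)); print("console",r,[plane(t,p,.03)[:2].round(3).tolist() for p in cv2.boxPoints(r)],plane(t,r[0],.03).round(4))
im=s[0].astype(int); m=((im.min(2)>165)).astype(np.uint8)
for b in blobs(m,4,(250,195,352,232)): print("side",b[0],b[1])
a=cv2.resize(s[0][185:250,250:360],None,fx=4.5,fy=4.5,interpolation=cv2.INTER_NEAREST)
b=cv2.resize(t[0][145:250,300:340],None,fx=5.6,fy=5.6,interpolation=cv2.INTER_NEAREST)
o=np.zeros((600,760,3),np.uint8); o[:a.shape[0],:a.shape[1]]=a; o[:b.shape[0],520:520+b.shape[1]]=b; cv2.imwrite("pics/g.png",o)
E
```

```text
cab [[186, 273], [188, 116], [258, 116], [260, 271]] [[0.3572, 0.2007], [0.7392, 0.2073], [0.7397, 0.0355], [0.3617, 0.0285]] c [0.5495 0.118  0.15  ] sides [np.float64(0.172), np.float64(0.382), np.float64(0.172), np.float64(0.378)]
[np.float64(91.5), np.float64(1.0), np.float64(-89.8), np.float64(-178.9)]
stand [[333, 276], [292, 272], [307, 136], [346, 146]] [[0.3521, -0.1591], [0.3626, -0.0512], [0.7347, -0.0944], [0.7064, -0.2014]] c [ 0.539  -0.1265  0.01  ] sides [np.float64(0.357), np.float64(0.108), np.float64(0.375), np.float64(0.111)]
[np.float64(173.2), np.float64(84.4), np.float64(-6.6), np.float64(-104.8)]
console ((409.1365966796875, 241.29159545898438), (36.53688430786133, 65.19654846191406), 13.570435523986816) [[0.371, -0.289], [0.538, -0.336], [0.515, -0.429], [0.348, -0.381]] [ 0.4419 -0.3584  0.03  ]
side [265.  199.6] [250, 195, 45, 15, 353]
side [336.8 200.2] [316, 195, 36, 12, 110]
side [349.6 206. ] [347, 204, 5, 6, 19]
side [289.3 207.9] [287, 206, 6, 5, 20]
side [303.  210.4] [293, 208, 21, 6, 40]
side [261.5 215.6] [259, 213, 6, 6, 20]
side [275.6 216.8] [266, 214, 20, 7, 42]
side [253.5 222.1] [250, 221, 8, 3, 17]
side [349.4 221.8] [349, 221, 2, 3, 5]
side [328.1 227.4] [323, 226, 11, 4, 25]
side [347.6 229.2] [341, 226, 11, 6, 40]
side [331.5 230.8] [329, 230, 6, 2, 8]
```

View pics/g.png

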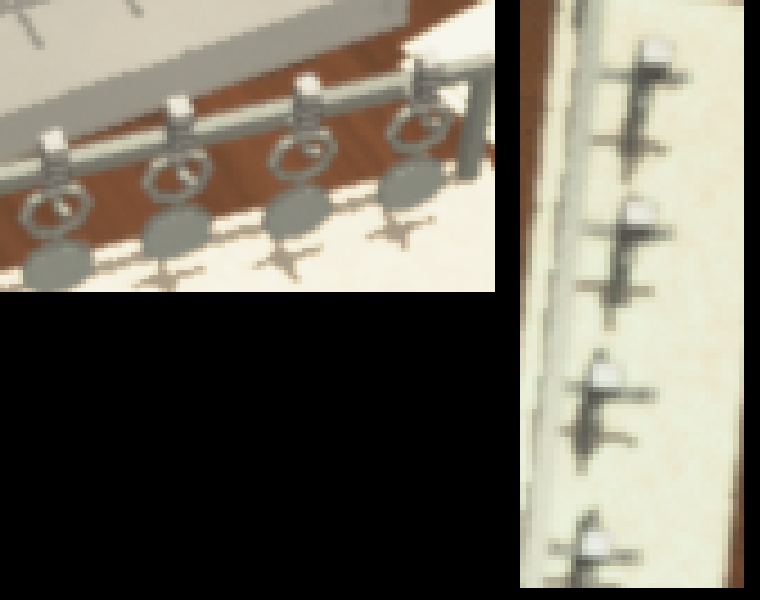

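The enlargement shows the white grip tops in the side view at about (260.8,215.6), (289.3,208.1), (317.7,203.6) and (343.9,198.9). In the top view they are at (323.6,153.4), (320.4,182.9), (314.5,211.6) and (312.9,241.8). I'll triangulate from these.

```bash
python3 - <<'E'
from h import *
t=cam("top"); s=cam("side")
T=[(312.9,241.8),(314.5,211.6),(320.4,182.9),(323.6,153.4)]; S=[(260.8,215.6),(289.3,208.1),(317.7,203.6),(343.9,198.9)]
P=[]
for a,b in zip(T,S):
    p,e=tri(t,a,s,b); P.append(plane(t,a,.152)); print("grip top",p.round(4),"gap",e.round(4),"top-plane.152",P[-1].round(4))
P=np.array(P); d=P[3]-P[0]; print("spacing",np.linalg.norm(np.diff(P,axis=0),axis=1).round(4))
# cabinet pegs (crop px/3 + offset): bent tips at ~(138,147),(138,230),(138,315),(140,402); root on rail x~95
off=np.array([180,105])
for p in((138,146),(138,229),(138,314),(140,402)): print("peg tip z.11",plane(t,np.array(p)/3+off-.33,.110).round(4))
for p in((97,149),(97,232),(97,317),(97,404)): print("peg root z.0995",plane(t,np.array(p)/3+off-.33,.0995).round(4))
# opening edges z .15 (crop): left 71 , right 189, top 51, bottom 480
for p in((71,250),(188,250),(130,51),(130,481)): print("opening",plane(t,np.array(p)/3+off-.33,.15).round(4))
# socket and switch
for nm,c,roi,mx in(("top",t,(395,212,430,272),70),("side",s,(270,308,355,345),70),("plug",t,(118,215,145,240),45),("plugside",s,(205,130,240,160),45)):
    m=(c[0].max(2)<mx).astype(np.uint8)
    for b in blobs(m,12,roi): print(nm,b[0],b[1])
a=cv2.resize(t[0][195:285,375:445],None,fx=6,fy=6,interpolation=cv2.INTER_CUBIC)
b=cv2.resize(s[0][300:365,265:365],None,fx=3.5,fy=3.5,interpolation=cv2.INTER_CUBIC)
c=cv2.resize(t[0][210:245,110:150],None,fx=8,fy=8,interpolation=cv2.INTER_CUBIC)
o=np.zeros((560,780,3),np.uint8); o[:540,:420]=a; o[:b.shape[0],425:425+b.shape[1]]=b; o[260:540,425:745]=c; cv2.imwrite("pics/con.png",o)
E
```

```text
grip top [ 0.4294 -0.0955  0.1531] gap 0.0006 top-plane.152 [ 0.4297 -0.0957  0.152 ]
grip top [ 0.5018 -0.1004  0.1521] gap 0.0004 top-plane.152 [ 0.5017 -0.1004  0.152 ]
grip top [ 0.5717 -0.1155  0.152 ] gap 0.0005 top-plane.152 [ 0.5715 -0.1154  0.152 ]
grip top [ 0.644  -0.124   0.1471] gap 0.0041 top-plane.152 [ 0.6446 -0.1242  0.152 ]
spacing [0.0721 0.0714 0.0737]
peg tip z.11 [0.6563 0.1178 0.11  ]
peg tip z.11 [0.5852 0.1165 0.11  ]
peg tip z.11 [0.5137 0.1153 0.11  ]
peg tip z.11 [0.4411 0.1125 0.11  ]
peg root z.0995 [0.6566 0.1535 0.0995]
peg root z.0995 [0.5849 0.1519 0.0995]
peg root z.0995 [0.5128 0.1504 0.0995]
peg root z.0995 [0.4405 0.1488 0.0995]
opening [0.559  0.1653 0.15  ]
opening [0.5592 0.0719 0.15  ]
opening [0.725  0.1212 0.15  ]
opening [0.3756 0.1149 0.15  ]
top [396.4 218.5] [395, 212, 4, 15, 19]
top [414.9 223.9] [405, 215, 19, 18, 242]
top [411.3 263.7] [405, 257, 12, 12, 79]
side [286.3 318.9] [281, 314, 11, 11, 100]
side [336.  326.6] [326, 318, 20, 18, 280]
plug [129.2 227.7] [124, 221, 12, 14, 80]
plugside [219.7 142.8] [216, 140, 8, 6, 34]
```

View pics/con.png

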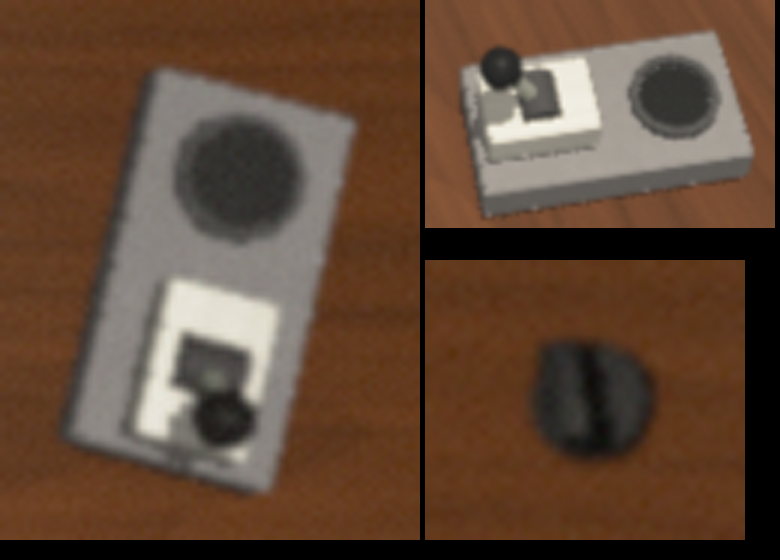

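The grip tops triangulate to z≈0.152, which matches the text. Spacing is about 72 mm and stand yaw about -6.6°. The cabinet centre is about (0.549, 0.118) with yaw about 1.1°, and the hooks are at x = .441/.513/.585/.657 and y ≈ .134–.138. I'll move above the first mirror.

Emit:
{"api": "jog_arm", "payload": {"series": [[[0.3,40,-50,60,-8],[0.3,70,-95,80,-16],[0.3,100,-140,80,-24],[0.3,130,-185,80,-32],[0.3,155,-230,80,-40],[0.3,175,-275,80,-48],[0.3,190,-320,80,-56],[0.3,200,-368,80,-64],[0.3,205,-416,80,-72],[0.3,210,-464,80,-75.8],[0.3,214,-512,75,-75.8],[0.3,216,-560,70,-75.8]]]}}

```text
time_s: 1.7
eef_pos: [0.4269, 0.0349, 0.2839]
eef_rot: [0.747, 0.665, 0.0, 0.001]
force: [1.7, 0.5, -0.6]
finger_gap: 0.0594
grasp_force: 0.0
```

Emit:
{"api": "jog_arm", "payload": {"series": [[[0.3,0,-45,-5,0],[0.3,0,-90,-10,0],[0.3,0,-97,-10,0],[0.3,0,-97,-10,0],[0.3,0,-97,-10,0]]]}}

```text
time_s: 2.2
eef_pos: [0.4269, -0.0594, 0.274]
eef_rot: [0.747, 0.665, 0.0, 0.0]
force: [-0.4, 0.2, 0.0]
finger_gap: 0.0597
grasp_force: 0.0
```

Emit:
{"api": "jog_arm", "payload": {"series": [[[0.3,3,-36,0,0],[0.3,3,-36,-40,0],[0.3,3,-36,-80,0],[0.3,3,-36,-120,0],[0.3,3,-36,-154,0],[0.3,3,-36,-154,0],[0.7,3,-36,-154,0],[0.9,3,-36,-154,0],[1,3,-36,-154,0],[1,3,-36,-154,0],[1,3,-36,-154,0],[1,3,-36,-154,0]]], "force": 35}}

```text
time_s: 3.4
eef_pos: [0.4306, -0.0966, 0.1214]
eef_rot: [0.747, 0.665, 0.0, 0.001]
force: [-1.7, 0.6, 7.5]
finger_gap: 0.0103
grasp_force: 36.5
```

Emit:
{"api": "jog_arm", "payload": {"series": [[[1,0,0,6,0],[1,0,0,12,0],[1,0,0,16,0],[1,0,0,16,0],[1,-2,-15,16,0],[1,-3,-30,16,0],[1,-5,-43,16,0],[1,-5,-43,16,0],[1,-5,-43,50,0],[1,-5,-43,90,0],[1,-5,-43,135,0],[1,-5,-43,135,0]]]}}

```text
time_s: 4.6
eef_pos: [0.4265, -0.1399, 0.2605]
eef_rot: [0.747, 0.665, 0.001, 0.004]
force: [0.2, -0.1, -1.2]
finger_gap: 0.0109
grasp_force: 35.6
```

```bash
python3 - <<'E'
from h import *
t=cam("top"); s=cam("side"); print({k:bot.observe()[k] for k in("eef_pos","finger_gap","grasp_force","force")})
o=np.zeros((600,760,3),np.uint8)
a=cv2.resize(s[0][100:270,190:390],None,fx=2.5,fy=2.5); o[:a.shape[0],:a.shape[1]]=a
b=cv2.resize(t[0][130:280,290:350],None,fx=4,fy=4); o[:600,510:750]=b
cv2.imwrite("pics/l1.png",o)
E
```

```text
{'eef_pos': array([ 0.42536826, -0.13911624,  0.25542319]), 'finger_gap': 0.010563675672913823, 'grasp_force': 35.54533839225769, 'force': array([-0.3199178 ,  0.39125658, -1.42498975])}
```

View pics/l1.png

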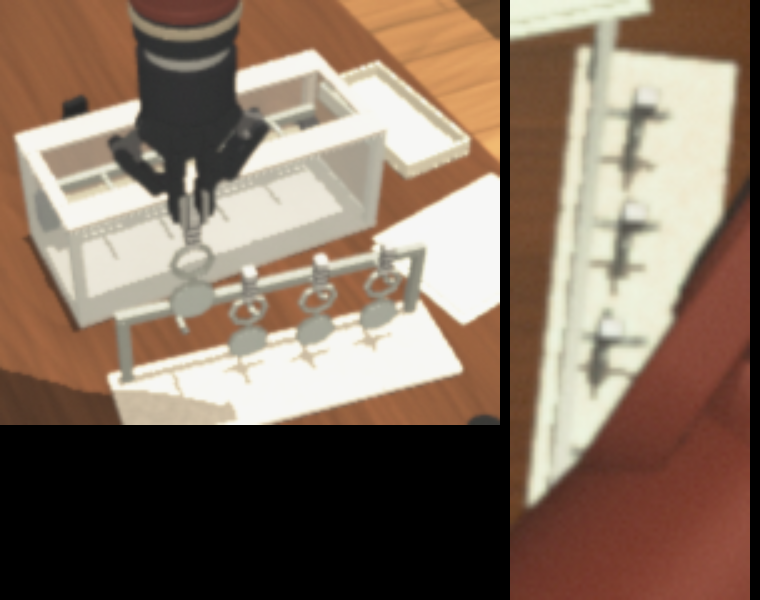

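The mirror is held upright in the fingers, at about (192,263) in the crop, and the other three are undisturbed. I'll carry it over the cabinet opening.

Emit:
{"api": "jog_arm", "payload": {"series": [[[1,0,0,40,0],[1,3,35,40,1],[1,6,70,40,3],[1,9,105,40,4],[1,11,140,40,5],[1,13,175,40,6],[1,15,205,40,7],[1,16,225,40,7.7],[1,16,235,40,7.7],[1,16,235,40,7.7],[1,16,235,40,7.7]]]}}

```text
time_s: 5.8
eef_pos: [0.4406, 0.0954, 0.294]
eef_rot: [0.701, 0.713, -0.0, -0.0]
force: [-0.3, -0.1, -1.7]
finger_gap: 0.0111
grasp_force: 35.5
```

```bash
python3 - <<'E'
from h import *
s=cam("side"); o=bot.observe(); print(o["eef_pos"],o["eef_rot"],o["force"])
T=np.linalg.inv(s[2])
for nm,p in(("tcp",o["eef_pos"]),("ring",o["eef_pos"]-[0,0,.0264]),("mirror",o["eef_pos"]-[0,0,.0744])):
    q=s[1]@(T[:3,:3]@p+T[:3,3]); print(nm,q[:2]/q[2])
a=cv2.resize(s[0][80:250,180:340],None,fx=3.5,fy=3.5); cv2.imwrite("pics/c1.png",a)
E
```

```text
[0.44078959 0.09510431 0.29416119] [ 7.00914686e-01  7.13245044e-01 -2.95039147e-04 -1.49275712e-04] [ 0.12559579 -0.41692263 -0.94717032]
tcp [232.80875891 122.8663004 ]
ring [233.56028275 131.80385286]
mirror [234.86357601 147.30336375]
```

View pics/c1.png

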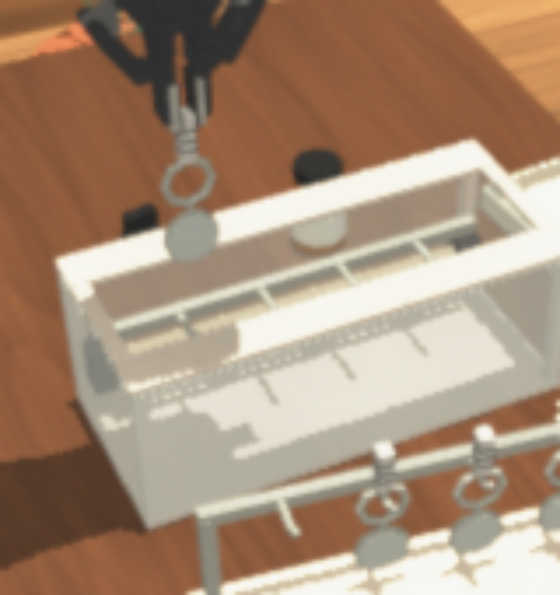

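The ring is at (233.7,131.7) px, which matches the predicted pixel. I'll lower it in, thread the peg and hang it.

Emit:
{"api": "jog_arm", "payload": {"series": [[[1,0,0,-35,0],[1,0,0,-70,0],[1,0,0,-105,0],[1,0,0,-140,0],[1,0,0,-164,0],[1,0,0,-164,0],[1,0,0,-164,0],[1,0,13,-164,0],[1,0,26,-164,0],[1,0,39,-164,0],[1,0,39,-164,0],[1,0,39,-164,0]]]}}

```text
time_s: 7.05
eef_pos: [0.4409, 0.1355, 0.1309]
eef_rot: [0.7, 0.714, 0.0, 0.0]
force: [-0.2, -0.2, 0.0]
finger_gap: 0.0106
grasp_force: 35.5
```

Emit:
{"api": "jog_arm", "payload": {"series": [[[1,0,0,-5,0],[1,0,0,-10,0],[1,0,0,-14,0],[1,0,0,-14,0],[0.8,0,0,-14,0],[0.65,0,0,-14,0],[0.65,0,0,-14,0],[0.65,0,0,-14,0],[0.65,0,0,20,0],[0.65,0,0,65,0],[0.65,0,0,110,0],[0.65,0,0,130,0]]]}}

```text
time_s: 8.25
eef_pos: [0.4419, 0.1349, 0.265]
eef_rot: [0.701, 0.714, 0.002, 0.002]
force: [0.8, 0.3, -0.6]
finger_gap: 0.0298
grasp_force: 0.0
```

Emit:
{"api": "jog_arm", "payload": {"series": [[[0.4,10,-40,5,-1],[0.4,20,-80,5,-2],[0.4,30,-120,5,-4],[0.4,40,-160,5,-6],[0.4,50,-200,5,-7.7],[0.4,60,-235,5,-7.7],[0.4,60,-235,5,-7.7],[0.4,60,-235,5,-7.7],[0.4,60,-235,5,-7.7]]]}}

```text
time_s: 9.15
eef_pos: [0.5007, -0.0994, 0.2658]
eef_rot: [0.747, 0.665, 0.0, -0.0]
force: [-0.1, 0.5, 0.4]
finger_gap: 0.0508
grasp_force: 0.0
```

```bash
python3 - <<'E'
from h import *
s=cam("side"); t=cam("top"); o=bot.observe(); print(o["eef_pos"],o["eef_rot"],o["force"])
o=np.zeros((600,780,3),np.uint8)
a=cv2.resize(s[0][120:280,190:330],None,fx=3.5,fy=3.5); o[:a.shape[0],:a.shape[1]]=a
b=cv2.resize(t[0][110:280,185:262],None,fx=3.5,fy=3.5);o[:b.shape[0],500:500+b.shape[1]]=b; cv2.imwrite("pics/h1.png",o)
E
```

```text
[ 0.5008327  -0.09915719  0.26593553] [7.46425513e-01 6.65468924e-01 1.58542098e-04 2.00839368e-04] [-0.4634829  -0.08491462  0.26184443]
```

View pics/h1.png

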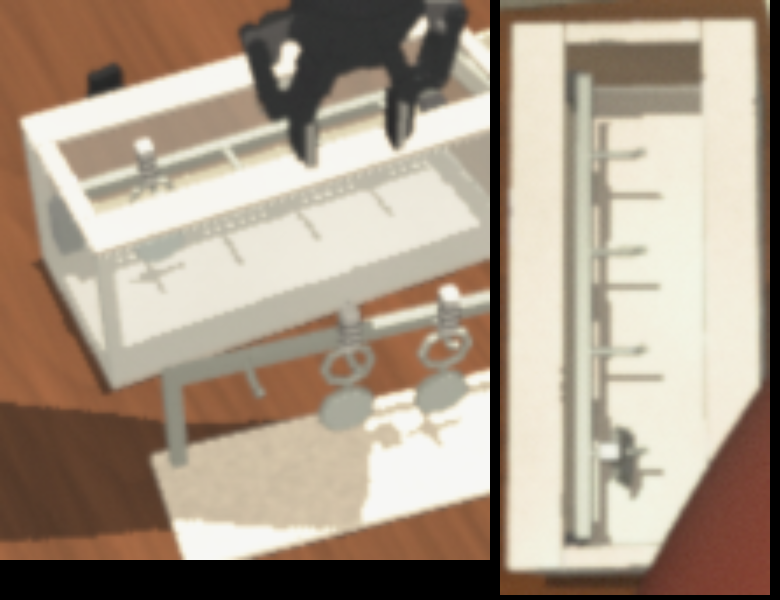

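The first mirror hangs upright on peg 1, with its grip at (144,147) in the side crop. Next is mirror 2.

Emit:
{"api": "jog_arm", "payload": {"series": [[[0.4,1,-1,-40,0],[0.4,1,-1,-80,0],[0.4,1,-1,-120,0],[0.4,1,-1,-143,0],[0.4,1,-1,-143,0],[0.4,1,-1,-143,0],[0.8,1,-1,-143,0],[1,1,-1,-143,0],[1,1,-1,-143,0],[1,1,-1,-143,0],[1,1,-1,-143,0]]]}}

```text
time_s: 10.35
eef_pos: [0.5024, -0.1015, 0.1238]
eef_rot: [0.747, 0.665, 0.0, 0.001]
force: [-0.9, 1.0, 6.3]
finger_gap: 0.0106
grasp_force: 35.1
```

Emit:
{"api": "jog_arm", "payload": {"series": [[[1,0,0,6,0],[1,0,0,12,0],[1,0,0,16,0],[1,0,0,16,0],[1,-2,-15,16,0],[1,-3,-30,16,0],[1,-5,-43,16,0],[1,-5,-43,16,0],[1,-5,-43,60,0],[1,-5,-43,110,0],[1,-5,-43,160,0],[1,-5,-43,172,0]]]}}

```text
time_s: 11.55
eef_pos: [0.4981, -0.145, 0.3005]
eef_rot: [0.747, 0.665, 0.001, 0.003]
force: [0.6, 0.2, 0.9]
finger_gap: 0.0105
grasp_force: 34.4
```

Emit:
{"api": "jog_arm", "payload": {"series": [[[1,2,30,0,1],[1,4,65,0,2],[1,6,100,0,3],[1,9,135,0,4.5],[1,12,170,0,6],[1,15,205,0,7],[1,16,230,0,7.7],[1,16,241,0,7.7],[1,16,241,0,7.7],[1,16,241,0,7.7],[1,16,241,0,7.7]]]}}

```text
time_s: 12.65
eef_pos: [0.513, 0.0958, 0.2945]
eef_rot: [0.701, 0.713, -0.0, 0.0]
force: [-0.2, -0.1, 0.9]
finger_gap: 0.0105
grasp_force: 34.4
```

Emit:
{"api": "jog_arm", "payload": {"series": [[[1,0,0,-35,0],[1,0,0,-70,0],[1,0,0,-105,0],[1,0,0,-140,0],[1,0,0,-162,0],[1,0,0,-162,0],[1,0,0,-162,0],[1,0,13,-162,0],[1,0,26,-162,0],[1,0,40,-162,0],[1,0,40,-162,0],[1,0,40,-162,0]]]}}

```text
time_s: 13.85
eef_pos: [0.5129, 0.1377, 0.1329]
eef_rot: [0.7, 0.714, 0.0, 0.0]
force: [0.0, 0.1, -0.5]
finger_gap: 0.0106
grasp_force: 34.4
```

Emit:
{"api": "jog_arm", "payload": {"series": [[[1,0,0,-5,0],[1,0,0,-10,0],[1,0,0,-14,0],[1,0,0,-14,0],[0.8,0,0,-14,0],[0.65,0,0,-14,0],[0.65,0,0,-14,0],[0.65,0,0,-14,0],[0.65,0,0,20,0],[0.65,0,0,65,0],[0.65,0,0,110,0],[0.65,0,0,130,0]]]}}

```text
time_s: 15.05
eef_pos: [0.5139, 0.1369, 0.2672]
eef_rot: [0.701, 0.714, 0.002, 0.002]
force: [0.6, -0.5, -0.0]
finger_gap: 0.0298
grasp_force: 0.0
```

Emit:
{"api": "jog_arm", "payload": {"series": [[[0.4,10,-40,5,-1],[0.4,20,-80,5,-2],[0.4,30,-120,5,-4],[0.4,40,-160,5,-6],[0.4,50,-205,5,-7.7],[0.4,58,-251,5,-7.7],[0.4,58,-251,5,-7.7],[0.4,58,-251,5,-7.7],[0.4,58,-251,5,-7.7]]]}}

```text
time_s: 15.95
eef_pos: [0.5708, -0.1134, 0.2678]
eef_rot: [0.747, 0.665, 0.0, -0.0]
force: [0.4, 0.0, 0.2]
finger_gap: 0.0512
grasp_force: 0.0
```

Emit:
{"api": "jog_arm", "payload": {"series": [[[0.4,1,-2,-40,0],[0.4,1,-2,-80,0],[0.4,1,-2,-120,0],[0.4,1,-2,-145,0],[0.4,1,-2,-145,0],[0.4,1,-2,-145,0],[0.8,1,-2,-145,0],[1,1,-2,-145,0],[1,1,-2,-145,0],[1,1,-2,-145,0],[1,1,-2,-145,0]]]}}

```text
time_s: 17.05
eef_pos: [0.5726, -0.1165, 0.124]
eef_rot: [0.747, 0.665, 0.0, 0.001]
force: [0.5, 0.8, 6.3]
finger_gap: 0.0104
grasp_force: 35.0
```

Emit:
{"api": "jog_arm", "payload": {"series": [[[1,0,0,6,0],[1,0,0,12,0],[1,0,0,16,0],[1,0,0,16,0],[1,-2,-15,16,0],[1,-3,-30,16,0],[1,-5,-43,16,0],[1,-5,-43,16,0],[1,-5,-43,60,0],[1,-5,-43,110,0],[1,-5,-43,160,0],[1,-5,-43,172,0]]]}}

```text
time_s: 18.25
eef_pos: [0.5681, -0.1599, 0.3011]
eef_rot: [0.747, 0.665, 0.001, 0.004]
force: [0.6, -0.5, -0.7]
finger_gap: 0.0102
grasp_force: 34.4
```

Emit:
{"api": "jog_arm", "payload": {"series": [[[1,2,35,0,1],[1,4,70,0,2],[1,6,105,0,3],[1,9,140,0,4.5],[1,12,180,0,6],[1,16,220,0,7],[1,18,245,0,7.7],[1,18,256,0,7.7],[1,18,256,0,7.7],[1,18,256,0,7.7],[1,18,256,0,7.7]]]}}

```text
time_s: 19.35
eef_pos: [0.5849, 0.0956, 0.2946]
eef_rot: [0.701, 0.713, -0.0, 0.0]
force: [0.0, -0.5, -0.3]
finger_gap: 0.0107
grasp_force: 34.3
```

```bash
python3 - <<'E'
from h import *
s=cam("side"); o=bot.observe(); print(o["eef_pos"],o["eef_rot"],o["force"])
a=cv2.resize(s[0][60:280,190:390],None,fx=2.7,fy=2.7,interpolation=cv2.INTER_CUBIC); cv2.imwrite("pics/h3.png",a)
E
```

```text
[0.58494651 0.09561472 0.29462665] [ 7.01170706e-01  7.12993429e-01 -6.01862398e-05  8.73868296e-05] [ 0.11677369 -0.51358607  0.11264946]
```

View pics/h3.png

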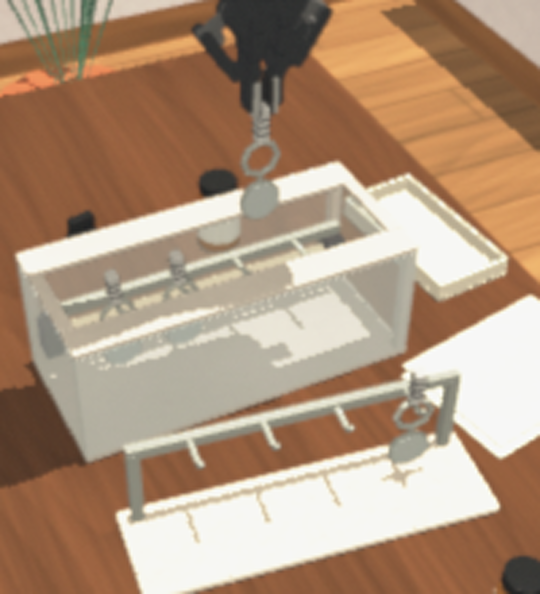

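Two mirrors hang upright at (112,290) and (178,270). The third is held straight at (260,160) and one is left on the stand at (410,415). Continuing.

Emit:
{"api": "jog_arm", "payload": {"series": [[[1,0,0,-35,0],[1,0,0,-70,0],[1,0,0,-105,0],[1,0,0,-140,0],[1,0,0,-162,0],[1,0,0,-162,0],[1,0,0,-162,0],[1,0,13,-162,0],[1,0,26,-162,0],[1,0,40,-162,0],[1,0,40,-162,0],[1,0,40,-162,0]]]}}

```text
time_s: 20.6
eef_pos: [0.5849, 0.1377, 0.1329]
eef_rot: [0.7, 0.714, 0.0, 0.0]
force: [-0.7, 0.4, -1.6]
finger_gap: 0.0105
grasp_force: 34.3
```

Emit:
{"api": "jog_arm", "payload": {"series": [[[1,0,0,-5,0],[1,0,0,-10,0],[1,0,0,-14,0],[1,0,0,-14,0],[0.8,0,0,-14,0],[0.65,0,0,-14,0],[0.65,0,0,-14,0],[0.65,0,0,-14,0],[0.65,0,0,20,0],[0.65,0,0,65,0],[0.65,0,0,110,0],[0.65,0,0,130,0]]]}}

```text
time_s: 21.8
eef_pos: [0.586, 0.1369, 0.2676]
eef_rot: [0.701, 0.714, 0.002, 0.002]
force: [0.3, 0.6, -0.3]
finger_gap: 0.0299
grasp_force: 0.0
```

Emit:
{"api": "jog_arm", "payload": {"series": [[[0.4,10,-40,5,-1],[0.4,20,-80,5,-2],[0.4,30,-120,5,-4],[0.4,40,-160,5,-6],[0.4,50,-205,5,-7.7],[0.4,58,-252,5,-7.7],[0.4,58,-260,5,-7.7],[0.4,58,-260,5,-7.7],[0.4,58,-260,5,-7.7],[0.4,58,-260,5,-7.7]]]}}

```text
time_s: 22.8
eef_pos: [0.6429, -0.1215, 0.2681]
eef_rot: [0.746, 0.666, 0.0, 0.0]
force: [0.1, -0.0, -0.1]
finger_gap: 0.0515
grasp_force: 0.0
```

Emit:
{"api": "jog_arm", "payload": {"series": [[[0.4,1,-2,-40,0],[0.4,1,-2,-80,0],[0.4,1,-2,-120,0],[0.4,1,-2,-145,0],[0.4,1,-2,-145,0],[0.4,1,-2,-145,0],[0.8,1,-2,-145,0],[1,1,-2,-145,0],[1,1,-2,-145,0],[1,1,-2,-145,0],[1,1,-2,-145,0]]]}}

```text
time_s: 23.9
eef_pos: [0.6445, -0.1255, 0.1242]
eef_rot: [0.747, 0.665, 0.0, 0.001]
force: [-1.5, -0.2, 6.2]
finger_gap: 0.01
grasp_force: 35.0
```

Emit:
{"api": "jog_arm", "payload": {"series": [[[1,0,0,6,0],[1,0,0,12,0],[1,0,0,16,0],[1,0,0,16,0],[1,-2,-15,16,0],[1,-3,-30,16,0],[1,-5,-43,16,0],[1,-5,-43,16,0],[1,-5,-43,60,0],[1,-5,-43,110,0],[1,-5,-43,160,0],[1,-5,-43,172,0]]]}}

```text
time_s: 25.1
eef_pos: [0.6401, -0.1687, 0.3015]
eef_rot: [0.747, 0.665, 0.002, 0.004]
force: [1.1, 0.6, -0.5]
finger_gap: 0.0106
grasp_force: 34.3
```

Emit:
{"api": "jog_arm", "payload": {"series": [[[1,2,35,0,1],[1,4,70,0,2],[1,6,105,0,3],[1,9,140,0,4.5],[1,12,180,0,6],[1,16,220,0,7],[1,18,250,0,7.7],[1,18,264,0,7.7],[1,18,264,0,7.7],[1,18,264,0,7.7],[1,18,264,0,7.7]]]}}

```text
time_s: 26.2
eef_pos: [0.657, 0.0944, 0.2946]
eef_rot: [0.701, 0.713, -0.0, 0.0]
force: [0.3, -0.0, -0.6]
finger_gap: 0.0107
grasp_force: 34.3
```

Emit:
{"api": "jog_arm", "payload": {"series": [[[1,0,2,-35,0],[1,0,2,-70,0],[1,0,2,-105,0],[1,0,2,-140,0],[1,0,2,-162,0],[1,0,2,-162,0],[1,0,2,-162,0],[1,0,15,-162,0],[1,0,28,-162,0],[1,0,42,-162,0],[1,0,42,-162,0],[1,0,42,-162,0]]]}}

```text
time_s: 27.4
eef_pos: [0.6569, 0.1388, 0.1328]
eef_rot: [0.7, 0.714, 0.0, 0.0]
force: [0.0, -0.4, -1.3]
finger_gap: 0.0107
grasp_force: 34.3
```

Emit:
{"api": "jog_arm", "payload": {"series": [[[1,0,0,-5,0],[1,0,0,-10,0],[1,0,0,-14,0],[1,0,0,-14,0],[0.8,0,0,-14,0],[0.65,0,0,-14,0],[0.65,0,0,-14,0],[0.65,0,0,-14,0],[0.65,0,0,20,0],[0.65,0,0,65,0],[0.65,0,0,110,0],[0.65,0,0,150,0]]]}}

```text
time_s: 28.6
eef_pos: [0.6568, 0.1379, 0.2852]
eef_rot: [0.701, 0.714, 0.001, 0.001]
force: [1.2, -0.4, 0.2]
finger_gap: 0.0296
grasp_force: 0.0
```

Emit:
{"api": "jog_arm", "payload": {"series": [[[0.2,0,-40,20,0],[0.2,0,-80,20,0],[0.2,0,-120,20,0],[0.2,0,-160,20,0],[0.2,0,-200,20,0],[0.2,0,-245,20,0],[0.2,0,-250,20,0],[0.2,0,-250,20,0]]]}}

```text
time_s: 29.4
eef_pos: [0.6567, -0.1134, 0.3023]
eef_rot: [0.701, 0.713, -0.0, -0.0]
force: [-0.2, 0.6, -0.2]
finger_gap: 0.0684
grasp_force: 0.0
```

```bash
python3 - <<'E'
from h import *
s=cam("side"); t=cam("top"); o=bot.observe(); print(o["eef_pos"],o["eef_rot"],o["force"])
o=np.zeros((600,790,3),np.uint8)
a=cv2.resize(s[0][110:290,185:355],None,fx=2.8,fy=2.8,interpolation=cv2.INTER_CUBIC); o[:a.shape[0],:a.shape[1]]=a
b=cv2.resize(t[0][110:280,105:265],None,fx=1.9,fy=1.9,interpolation=cv2.INTER_CUBIC);o[:b.shape[0],480:480+b.shape[1]]=b
c=cv2.resize(t[0][210:245,110:150],None,fx=6.5,fy=6.5,interpolation=cv2.INTER_CUBIC); o[340:340+c.shape[0],500:500+c.shape[1]]=c; cv2.imwrite("pics/h4.png",o)
for nm,c,roi in(("plug",t,(105,200,180,270)),("plugside",s,(190,110,300,170))):
    m=(c[0].max(2)<50).astype(np.uint8)
    for b in blobs(m,12,roi): print(nm,b[0],b[1])
E
```

```text
[ 0.65693068 -0.11112618  0.30279161] [ 7.00364376e-01  7.13785469e-01  2.06631219e-04 -4.21548382e-05] [ 0.54613784  0.94185312 -0.19565508]
plug [130.9 227.8] [128, 221, 9, 13, 54]
plugside [219.6 143.1] [216, 141, 8, 5, 28]
```

View pics/h4.png

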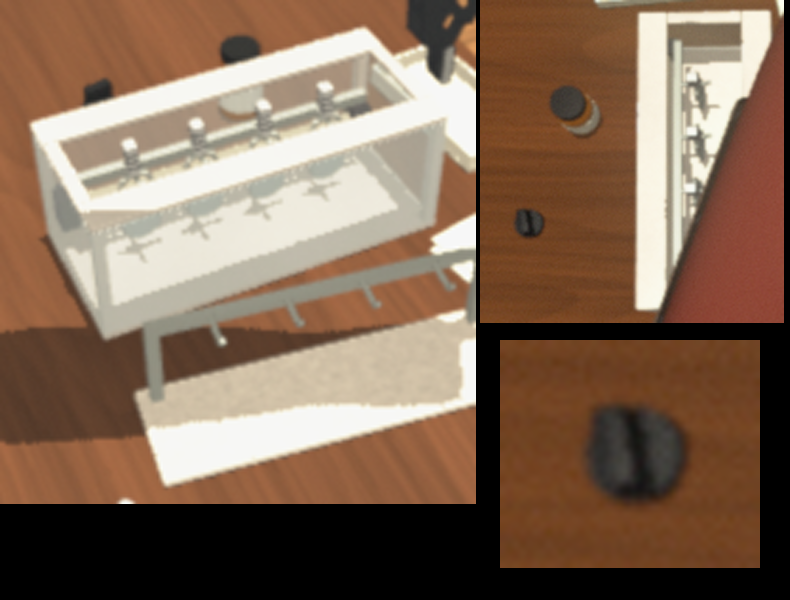

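All four mirrors hang in the cabinet, with grips at (130,155), (197,132), (263,112) and (325,95), and the stand is empty. The plug is still at about (131,227) px. Its bar runs nearly along x, tilted about +6°. Now I'll locate the plug, socket and lever.

```bash
python3 - <<'E'
from h import *
t=cam("top"); s=cam("side"); o=bot.observe(); print(o["joint_pos"].round(2))
print("plug bar top",plane(t,(127.6,226.6),.038).round(4),"disc",plane(t,(130.3,226.4),.012).round(4),"tri",tri(t,(127.6,226.6),s,(219.6,142.5)))
print("socket tri",tri(t,(414.9,223.9),s,(336,326.6)),"plane",plane(t,(414.9,223.9),.034).round(4))
print("ball tri",tri(t,(411.3,263.7),s,(286.3,318.9)))
# from console rect
q=np.array([[.371,-.289],[.538,-.336],[.515,-.429],[.348,-.381]]);e=q[1]-q[0];print("console yaw",np.degrees(np.arctan2(e[1],e[0])),"c",q.mean(0),np.linalg.norm(e))
E
```

```text
[-0.36  0.37  0.58  1.77  0.    1.19]
plug bar top [0.4795 0.3774 0.038 ] disc [0.4832 0.3786 0.012 ] tri (array([0.48140228, 0.38033957, 0.0282797 ]), np.float64(0.0014024894276637846))
socket tri (array([ 0.48653747, -0.37296035,  0.03854161]), np.float64(0.000525965297852811)) plane [ 0.4874 -0.3744  0.034 ]
ball tri (array([ 0.37999089, -0.34151076,  0.09765953]), np.float64(0.0012083002136113945))
console yaw -15.71857293894099 c [ 0.443   -0.35875] 0.17348775172904862
```

Emit:
{"api": "jog_arm", "payload": {"series": [[[0.2,-16,44,0,8],[0.2,-32,88,0,16],[0.2,-48,132,0,24],[0.2,-64,176,0,32],[0.2,-80,220,0,40],[0.2,-96,264,0,48],[0.2,-112,308,0,56],[0.2,-128,352,0,64],[0.2,-144,396,0,72],[0.2,-160,440,0,80],[0.2,-176,484,-20,88],[0.2,-176,489,-40,95.4]]]}}

```text
time_s: 30.8
eef_pos: [0.4778, 0.3823, 0.2631]
eef_rot: [-0.062, 0.998, 0.001, 0.001]
force: [1.1, 0.2, 0.2]
finger_gap: 0.0686
grasp_force: 0.0
```

Emit:
{"api": "jog_arm", "payload": {"series": [[[0.2,0,0,-20,0],[0.2,0,0,-60,0],[0.2,0,0,-90,0],[0.2,0,0,-90,0],[0.2,0,0,-90,0]]]}}

```text
time_s: 31.3
eef_pos: [0.4802, 0.3775, 0.1735]
eef_rot: [-0.057, 0.998, 0.0, -0.0]
force: [-0.0, 1.1, 0.9]
finger_gap: 0.0683
grasp_force: 0.0
```

```bash
python3 - <<'E'
from h import *
s=cam("side"); t=cam("top"); o=bot.observe(); print(o["eef_pos"],o["eef_rot"],o["joint_pos"].round(2))
x,y=o["eef_rot"][:2]; print("yaw y",2*np.degrees(np.arctan2(y,x))-90)
o=np.zeros((400,790,3),np.uint8)
a=cv2.resize(s[0][85:185,170:290],None,fx=3.3,fy=3.3,interpolation=cv2.INTER_CUBIC); o[:a.shape[0],:a.shape[1]]=a
b=cv2.resize(t[0][170:270,90:190],None,fx=3.8,fy=3.8,interpolation=cv2.INTER_CUBIC);o[:b.shape[0],400:400+b.shape[1]]=b
cv2.imwrite("pics/p1.png",o)
E
```

```text
[0.48153846 0.3777021  0.17520953] [-5.66264063e-02  9.98394129e-01  6.64441257e-04  1.47340530e-03] [0.45 0.13 0.06 1.5  0.   0.34]
yaw y 96.49238951272457
```

View pics/p1.png

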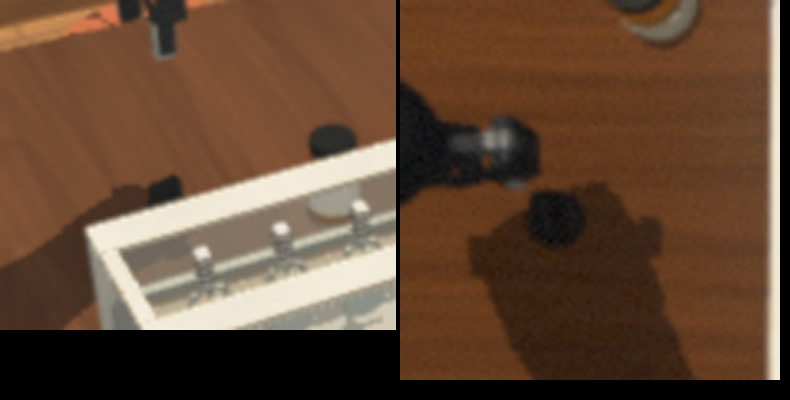

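The fingers are above the plug, which hasn't moved: its disc is at (555,215) in the crop, px (130.8,226.6). I'll descend and grip.

Emit:
{"api": "jog_arm", "payload": {"series": [[[0.2,0,1,-40,0],[0.2,0,1,-80,0],[0.2,0,1,-120,0],[0.2,0,1,-150,0],[0.2,0,1,-158,0],[0.2,0,1,-158,0],[0.6,0,1,-158,0],[0.8,0,1,-158,0],[1,0,1,-158,0],[1,0,1,-158,0],[1,0,1,-158,0],[1,0,1,-158,0]]], "force": 40}}

```text
time_s: 32.6
eef_pos: [0.482, 0.3782, 0.0158]
eef_rot: [-0.056, 0.998, 0.0, 0.001]
force: [2.1, -0.5, 5.8]
finger_gap: 0.0113
grasp_force: 39.3
```

Emit:
{"api": "jog_arm", "payload": {"series": [[[1,0,0,20,0],[1,0,0,60,0],[1,0,0,105,0],[1,0,0,150,0],[1,0,0,195,0],[1,0,0,240,0],[1,0,0,270,0],[1,0,-40,275,0],[1,0,-80,275,0],[1,0,-120,275,0],[1,0,-160,275,0],[1,0,-200,275,0]]]}}

```text
time_s: 33.8
eef_pos: [0.4802, 0.1765, 0.2891]
eef_rot: [-0.057, 0.998, 0.0, -0.001]
force: [0.8, 0.9, -0.1]
finger_gap: 0.0115
grasp_force: 39.1
```

Emit:
{"api": "jog_arm", "payload": {"series": [[[1,0,-40,0,0],[1,0,-80,0,0],[1,0,-120,0,0],[1,0,-160,0,0],[1,0,-200,0,0],[1,0,-240,0,0],[1,0,-280,0,0],[1,0,-320,0,0],[1,2,-360,0,0],[1,3,-400,0,0],[1,4,-440,0,0],[1,4,-480,0,0]]]}}

```text
time_s: 35.0
eef_pos: [0.4845, -0.3035, 0.2891]
eef_rot: [-0.056, 0.998, 0.001, -0.0]
force: [0.6, 1.1, -0.9]
finger_gap: 0.0113
grasp_force: 39.1
```

Emit:
{"api": "jog_arm", "payload": {"series": [[[1,0,-30,0,0],[1,0,-60,0,0],[1,0,-72,-40,0],[1,0,-72,-80,0],[1,0,-72,-120,0],[1,0,-72,-160,0],[1,0,-72,-160,0],[1,0,-72,-160,0],[1,0,-72,-160,0]]]}}

```text
time_s: 35.9
eef_pos: [0.4858, -0.3751, 0.1326]
eef_rot: [-0.056, 0.998, -0.001, 0.001]
force: [0.7, 0.2, -1.0]
finger_gap: 0.0114
grasp_force: 39.2
```

```bash
python3 - <<'E'
from h import *
s=cam("side"); o=bot.observe(); p=o["eef_pos"]; print(p); T=np.linalg.inv(s[2])
def pr(p): q=s[1]@(T[:3,:3]@p+T[:3,3]); return q[:2]/q[2]
b=p-[0,0,.0158]; print("plug base pred",pr(b),"socket floor",pr(np.array([.487,-.374,.03])))
x0,y0=290,220; im=cv2.resize(s[0][y0:y0+130,x0-20:x0+90],None,fx=4.6,fy=4.6,interpolation=cv2.INTER_CUBIC)
c=np.array([pr(b+.020*np.array([np.cos(a),np.sin(a),0])) for a in np.linspace(0,6.28,40)])
for q in c: cv2.circle(im,tuple(np.round((q-[x0-20,y0]+.5)*4.6).astype(int)),1,(0,255,0),-1)
cv2.imwrite("pics/p2.png",im)
E
```

```text
[ 0.48595082 -0.37530946  0.1327633 ]
plug base pred [339.98334861 308.0291431 ] socket floor [336.17543481 328.87632495]
```

View pics/p2.png

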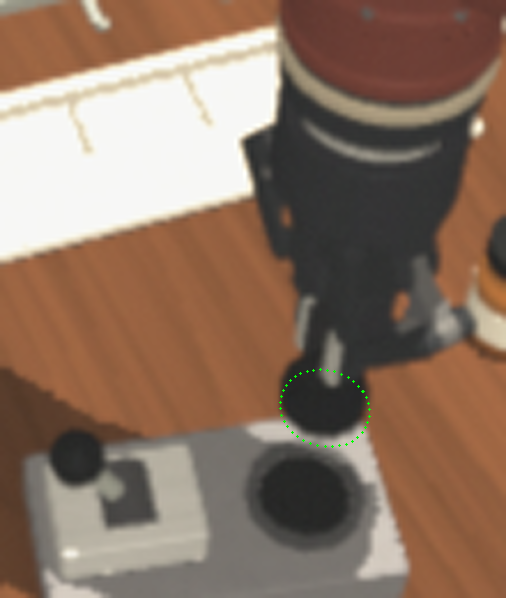

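```bash
python3 - <<'E'
from h import *
s=cam("side"); o=bot.observe(); p=o["eef_pos"]; T=np.linalg.inv(s[2])
def pr(p): q=s[1]@(T[:3,:3]@p+T[:3,3]); return q[:2]/q[2]
g=s[0].max(2)
for x in range(328,354,2): print(x,g[300:322,x].tolist())
print("left/right rows",[(y,g[y,326:356].tolist()) for y in (304,308)])
c=np.array([pr(p-[0,0,.0158]+.020*np.array([np.cos(a),np.sin(a),0])) for a in np.linspace(0,6.28,60)]); print("pred base bottom",c[:,1].max(),"x",c[:,0].min(),c[:,0].max())
m=(g<75).astype(np.uint8)
for b in blobs(m,100,(318,314,360,345)): print(b[0],b[1])
for z in(.03,.036):
  for r in(.023,.029):
    c=np.array([pr(np.array([.487,-.3735,z])+r*np.array([np.cos(a),np.sin(a),0])) for a in np.linspace(0,6.28,60)]); print("socket pred",z,r,c.min(0).round(1),c.max(0).round(1))
E
```

```text
328 [140, 141, 141, 141, 142, 143, 143, 144, 144, 143, 146, 166, 200, 201, 198, 181, 120, 89, 77, 74, 73, 67]
330 [142, 133, 126, 122, 122, 122, 120, 121, 125, 134, 145, 167, 199, 202, 199, 181, 112, 77, 75, 74, 59, 43]
332 [71, 52, 46, 42, 41, 40, 39, 40, 44, 61, 92, 135, 188, 200, 200, 178, 97, 74, 71, 60, 41, 38]
334 [40, 38, 35, 39, 38, 39, 38, 39, 39, 40, 40, 54, 99, 159, 188, 166, 118, 79, 71, 57, 43, 40]
336 [41, 42, 41, 40, 39, 39, 40, 39, 40, 41, 41, 42, 44, 79, 137, 165, 131, 92, 76, 57, 41, 40]
338 [44, 43, 42, 41, 39, 40, 40, 40, 41, 40, 41, 40, 41, 49, 93, 142, 131, 115, 83, 69, 45, 40]
340 [110, 107, 90, 61, 42, 41, 39, 41, 40, 40, 41, 41, 41, 45, 80, 139, 166, 129, 107, 81, 70, 46]
342 [143, 145, 145, 119, 56, 40, 40, 39, 42, 41, 40, 42, 41, 43, 74, 139, 186, 162, 125, 102, 82, 69]
344 [62, 62, 62, 49, 41, 41, 41, 39, 40, 40, 41, 40, 41, 59, 123, 192, 201, 194, 169, 139, 115, 79]
346 [51, 50, 47, 40, 41, 40, 40, 41, 40, 40, 41, 45, 64, 111, 165, 199, 204, 204, 203, 195, 165, 117]
348 [55, 59, 49, 42, 43, 42, 42, 42, 45, 51, 66, 97, 143, 189, 203, 201, 202, 205, 206, 20
[... 157 characters left out ...]
148, 147, 145, 142, 138, 139, 141, 141, 142, 144, 147, 150, 152, 152, 155, 154, 148]
left/right rows [(304, [146, 144, 142, 139, 122, 65, 41, 38, 38, 39, 39, 40, 39, 39, 42, 51, 56, 47, 41, 41, 41, 41, 43, 67, 112, 144, 147, 146, 150, 152]), (308, [149, 145, 144, 142, 125, 75, 44, 40, 39, 40, 40, 40, 41, 40, 40, 40, 42, 39, 40, 41, 40, 41, 45, 80, 125, 140, 142, 145, 146, 146])]
pred base bottom 316.61129379650356 x 330.26857071961746 349.6955754974532
[335.5 327.6] [324, 317, 24, 22, 354]
socket pred 0.03 0.023 [325.6 319.5] [346.5 338.2]
socket pred 0.03 0.029 [322.9 317.1] [349.3 340.8]
socket pred 0.036 0.023 [325.8 318. ] [346.8 336.9]
socket pred 0.036 0.029 [323.1 315.7] [349.6 339.4]
```

In the side view the held disc spans x 330.9–349.3 px as predicted, with its lower edge about 2 px higher. It sits well over the socket, so I'll lower gently and watch the force.

Emit:
{"api": "jog_arm", "payload": {"series": [[[1,0.5,1.5,-30,0],[1,0.5,1.5,-60,0],[1,0.5,1.5,-76,0],[1,0.5,1.5,-79,0],[1,0.5,1.5,-81,0],[1,0.5,1.5,-82,0],[1,0.5,1.5,-82,0]]]}}

```text
time_s: 36.7
eef_pos: [0.486, -0.3733, 0.049]
eef_rot: [-0.056, 0.998, -0.001, 0.001]
force: [0.2, 0.5, -1.0]
finger_gap: 0.0114
grasp_force: 39.2
```

Emit:
{"api": "jog_arm", "payload": {"series": [[[1,0,0,-1,0],[1,0,0,-2,0],[1,0,0,-3,0],[1,0,0,-3,0]]]}}

```text
time_s: 37.1
eef_pos: [0.486, -0.3727, 0.0458]
eef_rot: [-0.056, 0.998, -0.0, 0.001]
force: [-1.1, 3.5, 5.7]
finger_gap: 0.0112
grasp_force: 40.6
```

Emit:
{"api": "jog_arm", "payload": {"series": [[[1,0,1,0,0],[1,0,1,-1,0],[1,0,1,-2,0],[1,0,1,-2,0]]]}}

```text
time_s: 37.5
eef_pos: [0.4861, -0.3726, 0.0456]
eef_rot: [-0.056, 0.998, -0.001, 0.001]
force: [-4.4, 3.6, 18.2]
finger_gap: 0.0116
grasp_force: 42.9
```

Emit:
{"api": "jog_arm", "payload": {"series": [[[1,0,-0.5,2,0],[0.8,0,-0.5,2,0],[0.6,0,-0.5,2,0],[0.4,0,-0.5,2,0],[0.4,0,-0.5,2,0],[0.4,0,-0.5,40,0],[0.4,0,-0.5,85,0],[0.4,0,40,130,0],[0.4,0,85,160,0],[0.4,0,130,180,0],[0.4,0,170,180,0],[0.4,0,170,180,0]]]}}

```text
time_s: 38.7
eef_pos: [0.486, -0.1975, 0.2248]
eef_rot: [-0.058, 0.998, -0.0, 0.001]
force: [-0.6, -1.0, 0.2]
finger_gap: 0.0515
grasp_force: 0.0
```

```bash
python3 - <<'E'
from h import *
s=cam("side"); t=cam("top"); o=bot.observe(); print(o["eef_pos"],o["force"])
o=np.zeros((480,790,3),np.uint8)
a=cv2.resize(s[0][290:360,265:365],None,fx=4,fy=4,interpolation=cv2.INTER_CUBIC); o[:a.shape[0],:a.shape[1]]=a
b=cv2.resize(t[0][205:280,385:440],None,fx=6,fy=6,interpolation=cv2.INTER_CUBIC);o[:b.shape[0],420:420+b.shape[1]]=b
a=cv2.resize(s[0][125:190,190:320],None,fx=3,fy=3); o[284:479,:390]=a
cv2.imwrite("pics/f1.png",o)
E
```

```text
[ 0.4857022  -0.20076004  0.22306876] [-0.02708392  0.41179183  0.80402402]
```

View pics/f1.png

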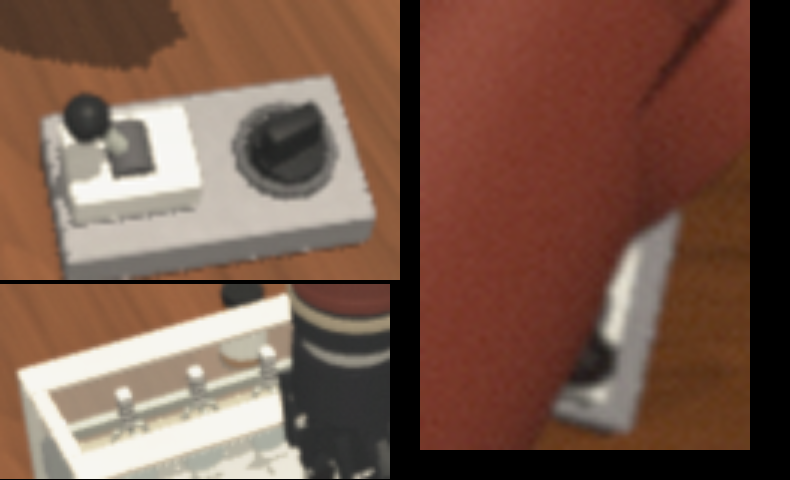

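The plug sits inside the ring in the side crop (disc about 250–327, ring 235–337), and the mirrors still hang. I'll move the arm aside and check its fit numerically from the top view.

Emit:
{"api": "jog_arm", "payload": {"series": [[[0.6,0,40,40,-8],[0.8,0,80,80,-16],[1,0,120,80,-24],[1,0,160,80,-24],[1,0,200,80,-24],[1,0,240,80,-24],[1,0,240,80,-24]]]}}

```text
time_s: 39.5
eef_pos: [0.4854, 0.0411, 0.3022]
eef_rot: [0.151, 0.989, 0.0, -0.0]
force: [0.4, -0.7, -0.3]
finger_gap: 0.0001
grasp_force: 0.0
```

```bash
python3 - <<'E'
from h import *
s=cam("side"); t=cam("top"); o=bot.observe(); print(o["eef_pos"],o["joint_pos"].round(2))
g=t[0].max(2); print("top rows"); 
for y in range(212,236): print(y,g[y,400:430].tolist())
print("side")
for x in(324,328,332,336,340,344): print(x,g2.tolist() if (g2:=s[0].max(2)[308:344,x]) is not None else 0)
T=np.linalg.inv(t[2])
def pr(p): q=t[1]@(T[:3,:3]@np.array(p)+T[:3,3]); return (q[:2]/q[2]).round(1)
print("ring ctr z.036",pr([.487,-.3735,.036]),"disc top seated z.042",pr([.487,-.3735,.042]),"bar top .068",pr([.487,-.3735,.068]))
E
```

```text
[0.48567788 0.03809387 0.30200275] [-0.19 -0.19 -0.02  1.74 -0.    0.11]
top rows
212 [137, 158, 162, 163, 159, 160, 160, 163, 157, 159, 162, 159, 160, 158, 155, 157, 162, 164, 160, 163, 156, 153, 148, 147, 138, 128, 118, 116, 111, 111]
213 [142, 155, 159, 160, 161, 158, 160, 157, 157, 158, 155, 154, 153, 145, 142, 142, 146, 153, 154, 156, 158, 158, 159, 161, 157, 152, 143, 133, 126, 123]
214 [145, 160, 161, 158, 159, 159, 160, 154, 146, 140, 136, 129, 121, 113, 108, 105, 111, 125, 130, 141, 150, 156, 159, 160, 164, 162, 160, 158, 153, 154]
215 [151, 156, 158, 160, 160, 158, 153, 141, 115, 104, 106, 106, 96, 91, 86, 83, 87, 91, 98, 107, 119, 140, 153, 163, 164, 164, 165, 164, 164, 162]
216 [157, 159, 160, 159, 158, 155, 143, 121, 99, 94, 91, 83, 74, 72, 66, 61, 62, 65, 71, 75, 81, 109, 139, 157, 162, 163, 164, 160, 162, 163]
217 [156, 160, 161, 157, 156, 143, 124, 104, 93, 92, 89, 70, 57, 57, 53, 43, 45, 53, 66, 65, 59, 77, 111, 140, 155, 161, 161, 161, 161, 161]
218 [158, 160, 159, 159, 143, 112, 100, 93, 83, 73, 66, 54, 52, 53, 42, 33, 36, 54, 70, 65, 55, 59, 87, 117, 145, 158, 163
[... 2805 characters left out ...]
, 68, 57, 54, 59, 58, 47, 39, 37, 37, 38, 36, 38, 42, 45, 41, 60, 96, 112, 101, 116, 172, 193, 195, 197, 197]
336 [137, 138, 155, 187, 188, 188, 182, 161, 125, 95, 62, 57, 61, 67, 76, 74, 57, 42, 40, 37, 38, 40, 52, 64, 66, 65, 60, 57, 88, 108, 96, 118, 177, 195, 198, 198]
340 [139, 148, 171, 188, 188, 188, 185, 166, 102, 61, 57, 61, 66, 67, 52, 40, 38, 37, 39, 46, 60, 63, 63, 64, 65, 62, 55, 68, 105, 110, 105, 145, 191, 195, 197, 198]
344 [141, 157, 185, 189, 188, 189, 186, 174, 137, 102, 76, 63, 54, 44, 43, 41, 43, 50, 58, 60, 62, 63, 62, 59, 61, 82, 111, 113, 108, 127, 174, 194, 196, 196, 197, 196]
ring ctr z.036 [414.8 223.9] disc top seated z.042 [415.5 223.7] bar top .068 [418.5 222.4]
```

From the top view the plug disc is centred in the ring to within about 1 mm, inside the wall, so it is seated. Next is the lever, which I'll push with closed fingers towards the box's +x.

Emit:
{"api": "jog_arm", "payload": {"series": [[[1,-16,-38,0,3],[1,-32,-76,0,3],[1,-48,-114,0,3],[1,-64,-152,0,3],[1,-80,-190,0,3],[1,-96,-228,0,3],[1,-112,-266,0,3],[1,-128,-304,0,3],[1,-144,-342,0,3],[1,-153,-368,0,3],[1,-153,-368,-40,3],[1,-153,-368,-80,3]]]}}

```text
time_s: 40.8
eef_pos: [0.3309, -0.3327, 0.2218]
eef_rot: [0.129, 0.992, -0.001, 0.0]
force: [0.4, -0.2, -0.9]
finger_gap: 0.0001
grasp_force: 0.0
```

Emit:
{"api": "jog_arm", "payload": {"series": [[[1,0,0,-40,0],[1,0,0,-80,0],[1,0,0,-120,0],[1,0,0,-141,0],[1,0,0,-141,0],[1,0,0,-141,0]]]}}

```text
time_s: 41.4
eef_pos: [0.3316, -0.3305, 0.082]
eef_rot: [0.128, 0.992, 0.0, -0.0]
force: [-0.1, 0.1, 0.1]
finger_gap: -0.0001
grasp_force: 0.0
```

Emit:
{"api": "jog_arm", "payload": {"series": [[[1,10,-2.5,0,0],[1,20,-5,0,0],[1,29,-7.5,0,0],[1,36,-9,0,0],[1,42,-11,0,0],[1,48,-12.5,0,0],[1,54,-14,0,0],[1,60,-15.5,0,0],[1,66,-17,0,0],[1,69,-18,0,0],[1,70,-18,0,0],[1,70,-18,0,0]]]}}

```text
time_s: 42.6
eef_pos: [0.4086, -0.3519, 0.0894]
eef_rot: [0.126, 0.992, -0.004, 0.007]
force: [9.8, 2.2, 34.8]
finger_gap: 0.0003
grasp_force: 16.7
```

```bash
python3 - <<'E'
from h import *
s=cam("side"); o=bot.observe(); print(o["eef_pos"],o["force"])
T=np.linalg.inv(s[2])
def pr(p): q=s[1]@(T[:3,:3]@np.array(p)+T[:3,3]); return (q[:2]/q[2]).round(1)
u=np.array([.968,-.25,0]); A=np.array([.4004,-.3476,.052])
for j in(.7,.85,1.): l=j-.436; print(j,pr(A+.05*(np.sin(l)*u+np.array([0,0,np.cos(l)]))))
E
```

```text
[ 0.40863706 -0.35193737  0.08936329] [ 9.27073083  2.50962649 35.52218255]
0.7 [302.9 315.9]
0.85 [306.1 316. ]
1.0 [309.1 316.4]
```

The tip is riding up with 35 N of vertical force, so I'll lift off and check where the ball is.

Emit:
{"api": "jog_arm", "payload": {"series": [[[1,70,-18,20,0],[1,0,0,50,0],[1,-40,10,60,0],[1,-70,18,60,0],[1,-70,18,60,0]]]}}

```text
time_s: 43.15
eef_pos: [0.3311, -0.3294, 0.1424]
eef_rot: [0.127, 0.992, -0.0, -0.0]
force: [1.0, -0.4, -0.2]
finger_gap: -0.0006
grasp_force: 0.0
```

```bash
python3 - <<'E'
from h import *
s=cam("side"); print(bot.observe()["eef_pos"])
for b in blobs((s[0].max(2)<60).astype(np.uint8),15,(270,300,360,345)): print(b[0],b[1])
g=s[0].max(2)
for x in(324,328,332,336,340,344): print(x,g[308:344,x].tolist())
print("rows"); 
for y in range(308,336,2): print(y,g[y,280:326].tolist())
E
```

```text
[ 0.33233101 -0.33003886  0.14242583]
[307.9 316.1] [304, 311, 10, 10, 61]
[335.1 326.6] [328, 320, 17, 15, 130]
324 [150, 150, 153, 158, 175, 198, 201, 200, 201, 200, 199, 194, 179, 168, 158, 135, 126, 122, 124, 119, 116, 117, 115, 115, 137, 183, 202, 204, 204, 204, 206, 206, 208, 209, 209, 208]
328 [141, 142, 145, 163, 198, 198, 198, 195, 185, 152, 126, 112, 98, 81, 75, 65, 62, 57, 49, 43, 42, 41, 45, 62, 93, 114, 117, 107, 126, 181, 201, 205, 207, 210, 211, 210]
332 [138, 140, 153, 182, 199, 200, 199, 182, 132, 113, 82, 73, 61, 58, 64, 61, 50, 41, 37, 37, 39, 39, 39, 44, 50, 45, 65, 103, 119, 107, 124, 183, 204, 208, 207, 209]
336 [145, 147, 164, 198, 200, 199, 194, 170, 133, 102, 66, 60, 64, 73, 79, 79, 61, 45, 40, 39, 40, 43, 56, 68, 69, 70, 64, 60, 93, 116, 103, 126, 188, 208, 209, 210]
340 [147, 156, 181, 200, 200, 198, 196, 176, 109, 66, 62, 64, 70, 71, 55, 43, 40, 39, 40, 48, 64, 66, 68, 68, 68, 65, 59, 73, 111, 116, 112, 153, 202, 208, 209, 210]
344 [150, 167, 197, 200, 201, 201, 197, 185, 147, 107, 81, 67, 57, 47, 46, 46, 44, 53, 62, 65, 66, 67, 66, 63, 65, 88, 118, 120, 1
[... 2570 characters left out ...]
]
330 [151, 213, 246, 247, 247, 247, 247, 247, 247, 247, 247, 244, 168, 104, 104, 110, 116, 118, 120, 119, 116, 109, 105, 125, 170, 182, 185, 182, 183, 188, 208, 240, 247, 245, 220, 207, 207, 205, 203, 201, 202, 202, 202, 180, 115, 118]
332 [144, 199, 244, 247, 247, 247, 247, 247, 247, 247, 247, 246, 206, 110, 98, 101, 100, 95, 91, 86, 83, 89, 107, 147, 211, 238, 244, 232, 240, 246, 247, 247, 247, 247, 242, 210, 204, 204, 205, 204, 204, 206, 205, 189, 137, 110]
334 [184, 163, 224, 246, 247, 247, 247, 247, 247, 247, 247, 247, 244, 178, 157, 198, 208, 216, 221, 231, 231, 239, 247, 247, 247, 247, 247, 247, 247, 247, 247, 247, 247, 247, 245, 216, 205, 205, 205, 204, 205, 206, 206, 206, 202, 181]
```

The ball is now at (308.3,316) px, and full-on is predicted at 309, so the joint is at about 0.95. The plug pixels haven't changed. One more light push, higher up, will make sure the lever is fully over.

Emit:
{"api": "jog_arm", "payload": {"series": [[[1,0,0,-30,0],[1,0,0,-52,0],[1,20,-5,-52,0],[1,40,-10,-52,0],[1,55,-14,-52,0],[1,64,-16.5,-52,0],[1,68,-17.5,-52,0],[1,70,-18,-52,0],[1,71,-18,-52,0],[1,72,-18.5,-52,0],[1,72,-18.5,-52,0]]]}}

```text
time_s: 44.3
eef_pos: [0.4042, -0.3482, 0.0898]
eef_rot: [0.127, 0.992, -0.0, 0.0]
force: [0.1, -0.3, -0.0]
finger_gap: -0.0
grasp_force: 0.0
```

Emit:
{"api": "jog_arm", "payload": {"series": [[[1,1,0,0,0],[1,2,-0.5,0,0],[1,3,-0.5,0,0],[1,4,-1,0,0],[1,4,-1,0,0]]]}}

```text
time_s: 44.8
eef_pos: [0.4085, -0.3492, 0.0896]
eef_rot: [0.127, 0.992, 0.0, 0.0]
force: [-1.1, -0.5, -0.3]
finger_gap: -0.0002
grasp_force: 0.0
```

Emit:
{"api": "jog_arm", "payload": {"series": [[[1,1,0,0,0],[1,2,-0.5,0,0],[1,3,-0.5,0,0],[1,4,-1,0,0],[1,4,-1,0,0]]]}}

```text
time_s: 45.3
eef_pos: [0.4125, -0.3502, 0.0896]
eef_rot: [0.127, 0.992, 0.0, 0.0]
force: [0.2, -0.3, 0.1]
finger_gap: 0.0001
grasp_force: 0.0
```

Emit:
{"api": "jog_arm", "payload": {"series": [[[1,1,0,0,0],[1,2,-0.5,0,0],[1,3,-0.5,0,0],[1,4,-1,0,0],[1,5,-1,0,0],[1,6,-1.5,0,0],[1,6,-1.5,0,0]]]}}

```text
time_s: 46.0
eef_pos: [0.4185, -0.3517, 0.0896]
eef_rot: [0.127, 0.992, 0.0, 0.0]
force: [-0.5, 0.0, -0.5]
finger_gap: -0.0005
grasp_force: 0.0
```

```bash
python3 - <<'E'
from h import *
s=cam("side"); g=s[0].max(2); o=bot.observe(); print(o["eef_pos"],o["force"])
for y in range(300,336,2): print(y,g[y,292:326].tolist())
E
```

```text
[ 0.41840664 -0.35161608  0.08960159] [0.47771702 0.05985506 0.51240658]
300 [150, 148, 146, 149, 153, 155, 157, 147, 111, 62, 52, 52, 52, 51, 50, 51, 51, 54, 67, 94, 111, 113, 112, 107, 104, 133, 153, 156, 155, 152, 148, 148, 149, 147]
302 [154, 150, 148, 151, 154, 154, 154, 155, 137, 78, 53, 53, 54, 53, 51, 52, 51, 54, 71, 97, 111, 113, 113, 119, 137, 156, 159, 157, 156, 155, 153, 151, 148, 147]
304 [159, 154, 150, 148, 152, 154, 153, 150, 135, 87, 57, 53, 52, 52, 50, 51, 52, 56, 69, 90, 111, 113, 113, 116, 125, 140, 146, 152, 156, 156, 154, 153, 150, 147]
306 [160, 158, 154, 150, 149, 152, 154, 150, 132, 95, 83, 64, 57, 50, 55, 66, 69, 73, 79, 88, 105, 112, 113, 112, 109, 101, 105, 123, 151, 158, 156, 154, 154, 150]
308 [160, 160, 158, 155, 149, 148, 152, 150, 136, 125, 139, 109, 60, 49, 63, 89, 96, 93, 87, 85, 99, 111, 112, 112, 103, 77, 56, 60, 99, 146, 158, 157, 154, 153]
310 [158, 160, 159, 158, 153, 148, 146, 146, 136, 122, 138, 100, 58, 49, 47, 49, 50, 51, 52, 62, 83, 101, 100, 100, 96, 86, 59, 57, 77, 112, 141, 157, 157, 155]
312 [152, 157, 159, 159, 158, 154, 148, 145, 146
[... 1242 characters left out ...]
, 210, 206, 185, 130, 129, 123]
328 [84, 72, 73, 76, 75, 75, 75, 78, 81, 81, 92, 141, 183, 188, 188, 189, 189, 188, 189, 188, 184, 165, 128, 123, 123, 127, 135, 154, 186, 187, 179, 151, 119, 119]
330 [107, 76, 72, 74, 74, 75, 75, 76, 73, 72, 75, 117, 173, 186, 186, 186, 187, 186, 187, 187, 185, 172, 140, 125, 124, 122, 121, 121, 121, 134, 169, 180, 119, 122]
332 [126, 80, 72, 73, 74, 76, 76, 77, 78, 79, 81, 100, 146, 181, 184, 184, 184, 184, 184, 185, 186, 183, 163, 127, 122, 122, 121, 122, 122, 128, 154, 176, 139, 113]
334 [163, 118, 115, 122, 128, 139, 147, 149, 154, 169, 181, 183, 186, 188, 188, 190, 189, 188, 187, 186, 186, 184, 172, 138, 123, 122, 122, 122, 122, 128, 160, 205, 208, 187]
```

Emit:
{"api": "jog_arm", "payload": {"series": [[[1,0,0,40,0],[1,0,0,85,0],[1,0,45,130,0],[1,0,90,160,0],[1,0,140,180,0],[1,20,190,200,0],[1,40,240,210,0],[1,50,290,210,0],[1,50,340,210,0],[1,50,380,210,0],[1,50,380,210,0]]]}}

```text
time_s: 47.15
eef_pos: [0.4681, 0.0319, 0.3002]
eef_rot: [0.125, 0.992, 0.0, 0.0]
force: [0.4, -0.4, -0.4]
finger_gap: -0.0001
grasp_force: 0.0
```

```bash
python3 - <<'E'
from h import *
s=cam("side"); t=cam("top"); print(bot.observe()["eef_pos"])
for nm,c,roi,th in(("side",s,(290,300,324,330),70),("top",t,(395,235,425,275),60)):
    for b in blobs((c[0].max(2)<th).astype(np.uint8),15,roi): print(nm,b[0],b[1])
g=t[0].max(2)
for y in range(238,270,2): print(y,g[y,398:428].tolist())
g=s[0].max(2)
for y in range(308,324,2): print(y,g[y,296:322].tolist())
E
```

```text
[0.46823104 0.03108956 0.30003306]
side [308.1 315.7] [303, 311, 11, 11, 90]
top [416.  246.2] [412, 242, 9, 9, 57]
238 [159, 160, 156, 159, 158, 160, 161, 159, 159, 159, 160, 164, 158, 159, 158, 158, 159, 160, 158, 158, 156, 159, 159, 159, 160, 159, 161, 162, 160, 160]
240 [159, 158, 157, 154, 155, 159, 165, 162, 157, 161, 163, 160, 160, 157, 159, 156, 156, 149, 146, 145, 151, 156, 158, 159, 158, 157, 160, 158, 158, 146]
242 [164, 159, 149, 129, 150, 213, 235, 237, 234, 226, 210, 192, 179, 170, 141, 105, 80, 60, 54, 62, 74, 96, 125, 148, 158, 159, 154, 156, 155, 144]
244 [161, 154, 133, 126, 171, 228, 245, 245, 246, 243, 227, 189, 162, 131, 77, 44, 36, 44, 46, 46, 43, 45, 67, 112, 150, 158, 158, 157, 151, 129]
246 [158, 143, 119, 146, 211, 241, 246, 246, 242, 225, 169, 142, 128, 91, 53, 40, 40, 43, 55, 61, 55, 42, 51, 81, 131, 158, 159, 158, 145, 111]
248 [148, 119, 114, 158, 221, 243, 246, 244, 233, 177, 143, 142, 132, 106, 65, 45, 43, 41, 38, 48, 43, 47, 58, 96, 143, 157, 161, 156, 131, 111]
250 [147, 118, 143, 205, 237, 244, 235, 194, 151, 127, 124, 127, 125, 109, 87, 66, 52, 50,
[... 1742 characters left out ...]
3, 56, 57, 55, 53, 67, 99, 126, 135, 136, 137, 141, 149, 153, 152]
314 [142, 140, 138, 133, 134, 136, 116, 59, 47, 49, 53, 62, 77, 78, 63, 54, 51, 65, 121, 176, 180, 180, 180, 182, 182, 185]
316 [161, 168, 178, 183, 186, 177, 137, 62, 46, 47, 50, 56, 60, 60, 54, 52, 49, 55, 104, 164, 181, 184, 185, 184, 183, 182]
318 [213, 214, 228, 238, 243, 243, 228, 104, 43, 44, 47, 48, 51, 50, 48, 47, 47, 77, 135, 180, 186, 186, 186, 185, 185, 183]
320 [131, 125, 126, 128, 151, 177, 154, 121, 86, 54, 44, 43, 43, 47, 50, 61, 94, 142, 180, 185, 186, 185, 186, 185, 186, 185]
322 [111, 111, 112, 126, 149, 156, 140, 140, 138, 134, 123, 110, 113, 137, 175, 203, 195, 186, 186, 187, 186, 186, 186, 185, 185, 186]
```

```bash
python3 - <<'E'
from h import *
t=cam("top"); s=cam("side")
p0=tri(t,(411.3,263.7),s,(286.3,318.9))[0]; p1,e=tri(t,(416,246.2),s,(308.1,315.7)); print(p0,p1,e,p1-p0)
c=np.linalg.norm(p1-p0); print("chord",c,"angle",2*np.arcsin(c/.1))
E
```

```text
[ 0.37999089 -0.34151076  0.09765953] [ 0.42342794 -0.35467153  0.09957629] 9.974297180233443e-05 [ 0.04343705 -0.01316077  0.00191676]
chord 0.04542749139422622 angle 0.9431162590570071
```

The angle estimate is about 0.94 rad. The images suggest the real fingertips end higher than assumed, so the second push passed over the ball. I'll do one more gentle push, lower and from behind the ball.

Emit:
{"api": "jog_arm", "payload": {"series": [[[1,-12,-45,0,0],[1,-24,-90,0,0],[1,-36,-135,0,0],[1,-48,-180,0,0],[1,-60,-225,0,0],[1,-72,-270,0,0],[1,-84,-315,0,0],[1,-97,-360,-30,0],[1,-97,-371,-70,0],[1,-97,-371,-110,0],[1,-97,-371,-140,0],[1,-97,-371,-140,0]]]}}

```text
time_s: 48.55
eef_pos: [0.3688, -0.3415, 0.1551]
eef_rot: [0.128, 0.992, 0.003, -0.002]
force: [0.2, 1.0, 0.1]
finger_gap: 0.0001
grasp_force: 0.0
```

Emit:
{"api": "jog_arm", "payload": {"series": [[[1,0,0,-30,0],[1,0,0,-60,0],[1,0,0,-84,0],[1,0,0,-84,0],[1,10,-2.5,-84,0],[1,20,-5,-84,0],[1,25,-6.5,-84,0],[1,28,-7,-84,0],[1,30,-7.5,-84,0],[1,30,-7.5,-84,0]]]}}

```text
time_s: 49.55
eef_pos: [0.4016, -0.3502, 0.0758]
eef_rot: [0.126, 0.992, -0.0, 0.0]
force: [-1.4, 0.0, 0.0]
finger_gap: 0.0002
grasp_force: 0.0
```

Emit:
{"api": "jog_arm", "payload": {"series": [[[1,1,0,0,0],[1,2,-0.5,0,0],[1,3,-0.5,0,0],[1,4,-1,0,0],[1,4,-1,0,0]]]}}

```text
time_s: 50.05
eef_pos: [0.403, -0.3504, 0.0753]
eef_rot: [0.127, 0.992, 0.0, -0.003]
force: [-13.3, 3.2, 6.2]
finger_gap: -0.0002
grasp_force: 7.4
```

The 13 N resistance means the lever is on its end stop. I'll retreat and do a last check.

Emit:
{"api": "jog_arm", "payload": {"series": [[[1,-10,2.5,0,0],[1,-20,5,20,0],[1,-20,5,65,0],[1,-20,5,110,0],[1,-20,50,150,0],[1,-10,95,190,0],[1,10,140,220,0],[1,30,185,225,0],[1,40,230,225,0],[1,40,270,225,0],[1,40,270,225,0],[1,40,270,225,0]]]}}

```text
time_s: 51.25
eef_pos: [0.4455, -0.0796, 0.301]
eef_rot: [0.125, 0.992, 0.0, 0.001]
force: [0.9, 0.2, -1.8]
finger_gap: -0.0002
grasp_force: 0.0
```

```bash
python3 - <<'E'
from h import *
t=cam("top"); s=cam("side"); o=bot.observe(); print(o["time_s"],o["eef_pos"],o["force"])
B={}
for nm,c,roi,th in(("side",s,(290,300,324,330),70),("top",t,(395,235,425,275),60),("sideplug",s,(322,312,352,342),60),("topplug",t,(400,210,430,235),75)):
    for b in blobs((c[0].max(2)<th).astype(np.uint8),25,roi): print(nm,b[0],b[1]); B[nm]=b[0]
p0=tri(t,(411.3,263.7),s,(286.3,318.9))[0]; p1,e=tri(t,B["top"],s,B["side"]); c=np.linalg.norm(p1-p0); print("lever",2*np.arcsin(c/.1))
# mirror grips in the side view: compare with prediction for ring at the hook points
T=np.linalg.inv(s[2])
for x,y in((.441,.1343),(.513,.1357),(.585,.137),(.657,.1384)):
    q=s[1]@(T[:3,:3]@np.array([x,y,.145])+T[:3,3]); q=q[:2]/q[2]; a,b=np.round(q).astype(int)
    m=(s[0].min(2)>165).astype(np.uint8); print("grip pred",q.round(1),[z[0] for z in blobs(m,5,(a-6,b-5,a+7,b+7))])
E
```

```text
51.35 [ 0.44530394 -0.08167752  0.3004617 ] [-0.14473556  0.33575269 -0.35615752]
side [308.7 315.9] [304, 311, 11, 11, 96]
top [416.1 245.6] [412, 242, 9, 8, 61]
sideplug [336.1 326.2] [327, 317, 19, 19, 212]
topplug [415.1 223.8] [406, 216, 19, 17, 247]
lever 0.9757142052522195
grip pred [231.6 161.2] [array([230.8, 161.3]), array([236.7, 165.3])]
grip pred [255.8 154. ] [array([254.7, 153.7]), array([260.6, 158.1])]
grip pred [279.  147.1] [array([278.4, 146.8]), array([283.5, 151.2])]
grip pred [301.5 140.5] [array([300.6, 140.3]), array([305.9, 144.4])]
```

The four grips are within about 1 px of where rings on the hooks should put them. The plug is seated and unmoved, and the lever is at about 0.98 rad. Handing in.

```bash
python3 -c "
from bench import bot
print(bot.sign_off())"
```

```text
the job is handed in; nothing more can be done
None
```

I handed the job in at about 51 s: by my last camera check all four mirrors hang on their pegs, the plug is seated in its socket and the lever is on its end stop (about 0.98 rad); the hand-in returned no verdict.

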